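# Strip the seized pins from a clockmaker's holding block and box the plate

### The arm

A 7-joint arm with a two-finger parallel gripper is mounted at the origin on the work surface. World frame = base frame: x ahead of the robot, y to its left, z up, the work surface at z = 0. Lengths are in m, angles in rad, forces in N, time in s.
With the tool pointing down it reaches from about 0.425 to 0.875 m from the base axis. Payload 4.7 kg.
Tool frame: the origin (TCP) lies at the very end of the fingers, on their centre line; the grasp point (between the pads) lies behind it (ctrl.tcp_to_grasp is the y of the grasp point in the tool frame, in m); y points along the fingers, x is the direction in which the jaws open and shut, and the axes are right-handed (so a half turn about y gives the same grasp; the last joint's range is limited). The gripper opens to 87 mm and grips with 3 to 60 N. Pads are 19 mm wide; open, the fingers measure 117 mm over their backs; the gripper's body (75 mm by 190 mm) begins 51 mm behind the grasp point.
Start: joints at [1.129, 0.321, -0.07, 1.45, 0.023, 1.371, -0.057], TCP at [0.286, -0.584, 0.223] pointing down, gripper open.
Joint ranges: [-2.86, 2.86], [-0.3, 2.09], [-1.38, 1.24], [0.06, 2.45], [-1.56, 4.7], [0.09, 2.05], [-2.69, 2.69]. Speed limits (rad/s): [2.57, 2.57, 3.14, 3.14, 3.14, 3.14, 3.14].

### API

Orientations are given as a rotation vector (axis times angle).
In Python, from bench import ctrl, get_image, workorder gives the robot as it stands.
- The arm moves only by the tool drive_tool, never from a script. Its argument "increments" is text: rows parted by semicolons, each of 5 numbers parted by spaces: the shift along the tool's x, y, z in mm, then the turn about the tool's y in degrees, then the closure in counts, from 0 (fully open) to 255 (shut). In form: tx ty tz yaw fingers; .... A call has 1 to 20 rows; each row shifts and turns the commanded pose from where the row before left it, along the tool's axes as they then stand; what a row does not reach is not made up. A row lasts 1/8 s, in which the tool goes at most 62.5 mm and 10.7 degrees, less where a joint would pass 70% of its speed; a pose out of reach is approached as far as the arm can. A call is refused whole if a number of a shift passes 62.5 or a number of a turn 10.7, either way. A call with a gripper value outside its range is refused whole. The fingers move at their own pace and stop on an object; "squeeze" is the grip in N (left out, the last holds). Time passes only in rows, so rows that do not move let the fingers close. It gives the time, the measured TCP pose, the force and the opening at its end, in the units of the state.
- ctrl.get_state(): the state, without advancing time (a new reading comes with each control period).
- get_image(name): name is "scene" or "top" or "wrist"; returns a dict with "img" (384x512x3 uint8, red, green, blue), "mtx" (3x3 intrinsics, pixels), "k1" (the pictures are not rectified: a ray, as slopes to the right and down, at radius r is drawn at 1 + k1 r^2 times it, then the intrinsics apply), "camera_from_world" (4x4, takes a point from world to camera coordinates). Camera axes: x right, y up, looking along -z (the intrinsics and any distortion apply to the point x, -y, -z); pixel columns grow to the right and rows downward; lengths in m; the calibration is good to about 2 mm. A picture is of the moment at which its call begins. There is no depth.
- workorder.close_job(): hands the job in, once; it reports no verdict.
The state is a dict: "time": time; "joint_positions": joint angles; "qd": joint speeds; "joint_torque": joint torques, N m; "position": TCP position; "tool_rot": TCP orientation; "ft_force": force on the tool from outside, world axes, zero at the start; "torque": the same for the moment, N m; "grip_width": opening from 0.0 (shut) to 1.0 (fully open).
Only numpy, scipy, OpenCV 4.12 (cv2) and the standard library are available. Lean on these libraries where they do the work, as an engineer would, in place of code of your own. Each camera call takes 0.05 s, during which the arm holds its last target.

### The job

Strip the holding block: free each seized pin by twisting it to and fro as you draw it up, so that the loose block is not lifted or tipped off the bench, and put each pin into the tray of its own colour. When they are all out, lift the brass clock plate off by its pillar, lay it flat in the felt-lined case, pillar up, and shut the case's clear lid. Leave the trays upright, and do not disturb the loupe, the oil bottle or the wooden oiler rest.

Things in the scene. Friction and masses are not known exactly. Their poses are not given: they have to be found in the camera images.
- block: loose aluminium holding block standing on the bench, not fastened, 160 x 110 x 42 mm (x, y, z), 2 kg. Origin at the centre of its underside. Six upright bores, 34 mm deep, at x = -50, 0, 50 mm and y = 32, -32 mm; a seated pin's collar stands 4.6 mm above the block's top. Pulled at one pin, the block begins to tip at about 15 N
- block_top (a point): centre of the block's top face. How the pins sit: each is seized over its lowest 18 mm, by dried lacquer. Pulled straight it holds over 20 N, so the block tips first. While it turns (about 0.15 N m) it drags only lightly along its axis: turned to and fro some 30 degrees each way while rising 2 to 3 mm a swing, it walks up; after 18 mm of rise it is loose
- pin_red1: fixture pin with a red grip (None if absent), 55 g. Steel shank 12 mm across; steel collar 20 mm across, 3 mm thick; square plastic grip 15 x 15 x 26 mm. Origin: centre of the collar's underside; z along the pin from foot to grip (foot z = -38.6 mm, grip z = 3 to 29 mm), x and y square to the grip's flats. Starts seized upright in a bore of the block, in any of them, flats along the block's sides
- pin_red2: fixture pin with a red grip (None if absent), 55 g. Steel shank 12 mm across; steel collar 20 mm across, 3 mm thick; square plastic grip 15 x 15 x 26 mm. Origin: centre of the collar's underside; z along the pin from foot to grip (foot z = -38.6 mm, grip z = 3 to 29 mm), x and y square to the grip's flats. Starts seized upright in a bore of the block, in any of them, flats along the block's sides
- pin_blue1: fixture pin with a blue grip (None if absent), 55 g. Steel shank 12 mm across; steel collar 20 mm across, 3 mm thick; square plastic grip 15 x 15 x 26 mm. Origin: centre of the collar's underside; z along the pin from foot to grip (foot z = -38.6 mm, grip z = 3 to 29 mm), x and y square to the grip's flats. Starts seized upright in a bore of the block, in any of them, flats along the block's sides
- pin_blue2: fixture pin with a blue grip (None if absent), 55 g. Steel shank 12 mm across; steel collar 20 mm across, 3 mm thick; square plastic grip 15 x 15 x 26 mm. Origin: centre of the collar's underside; z along the pin from foot to grip (foot z = -38.6 mm, grip z = 3 to 29 mm), x and y square to the grip's flats. Starts seized upright in a bore of the block, in any of them, flats along the block's sides
- pin_yellow1: fixture pin with a yellow grip (None if absent), 55 g. Steel shank 12 mm across; steel collar 20 mm across, 3 mm thick; square plastic grip 15 x 15 x 26 mm. Origin: centre of the collar's underside; z along the pin from foot to grip (foot z = -38.6 mm, grip z = 3 to 29 mm), x and y square to the grip's flats. Starts seized upright in a bore of the block, in any of them, flats along the block's sides
- pin_yellow2: fixture pin with a yellow grip (None if absent), 55 g. Steel shank 12 mm across; steel collar 20 mm across, 3 mm thick; square plastic grip 15 x 15 x 26 mm. Origin: centre of the collar's underside; z along the pin from foot to grip (foot z = -38.6 mm, grip z = 3 to 29 mm), x and y square to the grip's flats. Starts seized upright in a bore of the block, in any of them, flats along the block's sides
- plate: the work: a brass clock plate 140 x 50 x 4 mm (x, y, z), about 0.25 kg, with one upright brass pillar, 12 mm in diameter and 28 mm tall (top at z = 32 mm), at its middle. Origin at the centre of its underside. It lies on the block, long side along the block's x, under the edges of the pins' collars, which hold it down
- case: felt-lined wooden case fixed to the bench, open box 100 x 174 x 45 mm outside (x, y, z), walls and floor 5 mm, inside 90 x 164 mm. Origin at the centre of its underside; x axis towards the hinge side. It has a clear hinged lid, open at the start
- lid (a joint): angle of the case's clear lid (rad): 0 is shut, 1.57 upright, 2.4 the stop; it starts leaning back, open. The lid is a clear plastic plate 100 x 174 x 5 mm, 0.11 kg, hinged along the case's +x top edge; its stiff hinge (about 0.08 N m) stays where it is left
- lid_hinge (a point): middle of the lid's hinge line, at x = +50 mm, z = 45.5 mm of the case, the line running along the case's y axis; z axis square to the lid's outer face, x axis from the lid's free edge to the hinge
- lid_handle (a point): the outer end of the lid's brass knob, 35 mm above its outer face, 30 mm from its free edge, midway along it
- tray_red: loose red plastic tray for the pins with red grips: open box 80 x 110 x 30 mm (x, y, z), walls and floor 3 mm, 150 g. Origin at the centre of its underside
- tray_blue: loose blue plastic tray for the pins with blue grips: open box 80 x 110 x 30 mm (x, y, z), walls and floor 3 mm, 150 g. Origin at the centre of its underside
- tray_yellow: loose yellow plastic tray for the pins with yellow grips: open box 80 x 110 x 30 mm (x, y, z), walls and floor 3 mm, 150 g. Origin at the centre of its underside
- loupe: black eye loupe standing on the bench, 36 mm across, 34 mm tall, a bystander
- oil_bottle: amber oil bottle, 32 mm across, 60 mm tall, a bystander
- oiler_rest: small grooved wooden oiler rest, a block 50 x 50 x 18 mm, a bystander

How it is judged:
On the way, in this order (a step that is already met when the one before it is completed fails the run):
1. every pin is out of the block ((z of pin_red1 in the frame of block above 0.078 m or horizontal distance between pin_red1 and block above 0.1 m) and (z of pin_red2 in the frame of block above 0.078 m or horizontal distance between pin_red2 and block above 0.1 m) and (z of pin_blue1 in the frame of block above 0.078 m or horizontal distance between pin_blue1 and block above 0.1 m) and (z of pin_blue2 in the frame of block above 0.078 m or horizontal distance between pin_blue2 and block above 0.1 m) and (z of pin_yellow1 in the frame of block above 0.078 m or horizontal distance between pin_yellow1 and block above 0.1 m) and (z of pin_yellow2 in the frame of block above 0.078 m or horizontal distance between pin_yellow2 and block above 0.1 m)), for 0.1 s.
2. the plate lies flat in the case (x of plate in the frame of case between -0.03 and 0.03 m and y of plate in the frame of case between -0.02 and 0.02 m and z of plate in the frame of case between 0.002 and 0.013 m and angle between plate's own z axis and vertical below 0.08 rad), for 0.2 s.
At the end, for the whole second after the job is handed in: Each pin is in the tray of its colour (collar within the outline, at most 50 mm up), trays upright, the plate flat (0.08 rad) on the floor of the case, pillar up, the lid shut (within 0.08 rad), the block flat on the bench, all at rest (all of step 2 and x of pin_red1 in the frame of tray_red between -0.042 and 0.042 m and y of pin_red1 in the frame of tray_red between -0.057 and 0.057 m and z of pin_red1 in the frame of tray_red between 0 and 0.05 m and linear speed of each of pin_red1, pin_red2, pin_blue1, pin_blue2, pin_yellow1, pin_yellow2, plate below 0.03 m/s and x of pin_red2 in the frame of tray_red between -0.042 and 0.042 m and y of pin_red2 in the frame of tray_red between -0.057 and 0.057 m and z of pin_red2 in the frame of tray_red between 0 and 0.05 m and x of pin_blue1 in the frame of tray_blue between -0.042 and 0.042 m and y of pin_blue1 in the frame of tray_blue between -0.057 and 0.057 m and z of pin_blue1 in the frame of tray_blue between 0 and 0.05 m and x of pin_blue2 in the frame of tray_blue between -0.042 and 0.042 m and y of pin_blue2 in the frame of tray_blue between -0.057 and 0.057 m and z of pin_blue2 in the frame of tray_blue between 0 and 0.05 m and x of pin_yellow1 in the frame of tray_yellow between -0.042 and 0.042 m and y of pin_yellow1 in the frame of tray_yellow between -0.057 and 0.057 m and z of pin_yellow1 in the frame of tray_yellow between 0 and 0.05 m and x of pin_yellow2 in the frame of tray_yellow between -0.042 and 0.042 m and y of pin_yellow2 in the frame of tray_yellow between -0.057 and 0.057 m and z of pin_yellow2 in the frame of tray_yellow between 0 and 0.05 m and angle between each of tray_red, tray_blue, tray_yellow's own z axis and vertical below 0.1 rad and height (world z) of each of tray_red, tray_blue, tray_yellow below 0.01 m and value of joint lid below 0.08 rad and height (world z) of block below 0.006 m and angle between block's own z axis and vertical below 0.05 rad); the robot touches nothing.
It fails at once if the block is lifted more than 6 mm or tipped more than 0.08 rad off the bench (height (world z) of block above 0.006 m or angle between block's own z axis and vertical above 0.08 rad).
It fails at once if the loupe, the oil bottle or the wooden oiler rest is shifted by more than 30 mm (distance of any of loupe, oil_bottle, oiler_rest from where it was at the start of the episode above 0.03 m).
Of pin_red1, pin_red2, pin_blue1, pin_blue2, pin_yellow1, pin_yellow2 only 2 to 4 are there at a start; the rules pass over those that are not, and their reading is None.
At some moment in a run one of tray_red, tray_blue, tray_yellow may be knocked a few centimetres aside while the robot is not near it.
Once in a run the grip may slacken for a moment while it holds something.
It also fails if it takes over 210 s, if anything falls off the work surface, if the arm or the gripper's body presses on something with over 40 N, if the wrist force passes 120 N, or if a joint passes its speed limit or range.

## Working session

There is one attempt and no reset: what is moved stays moved. The work goes in short steps, Python scripts to look and compute and a tool call to move; the robot and the scene stay as the last step left them, time stands still between calls to the robot, and variables do not carry over. Pictures are saved under pics/ and viewed, and the job is handed in when it is done.

Besides the shell and the picture viewer there is one more tool, called after ">>>" by a JSON object that holds its "method" and its "body", one argument or row to a line. drive_tool: Moves the arm, as the interface text tells. Its arguments: {"type":"object","properties":{"increments":{"type":"string"},"squeeze":{"type":"number"}},"required":["increments"]}

```bash
ls; mkdir -p pics
python3 - <<'E'
from bench import ctrl,get_image,workorder
import cv2
print(ctrl.get_state(), ctrl.tcp_to_grasp)
for n in("scene","top","wrist"):
    d=get_image(n);cv2.imwrite(f"pics/{n}0.png",d["img"][:,:,::-1]);print(n,d["mtx"],d["k1"],d["camera_from_world"])
E
```

```text
pics
{'time': 0.0, 'joint_positions': array([ 1.12910965,  0.3218184 , -0.07008535,  1.4516637 ,  0.02259428,
        1.37081146, -0.05687393]), 'qd': array([ 2.35789821e-03,  1.05940356e-03,  4.99030207e-04,  1.29986709e-03,
        7.69420673e-04,  4.11246237e-05, -1.21311508e-03]), 'joint_torque': array([ 3.82304770e-04, -4.91292250e+01, -4.04002592e-01, -3.12534928e+01,
       -6.42914884e-02,  4.38415934e-02,  1.69747864e-04]), 'position': array([ 0.28582254, -0.58316762,  0.22147019]), 'tool_rot': array([-1.39006966,  0.8684715 , -0.86573205]), 'ft_force': array([-0.00381568, -0.33286219, -0.13444681]), 'torque': array([-0.04252707, -0.03189066,  0.03404927]), 'grip_width': 0.9996267634042564} -0.0187
scene [[426.42470693   0.         251.3660838 ]
 [  0.         426.42470693 191.64654005]
 [  0.           0.           1.        ]] -0.013152029495424497 [[ 0.07537171  0.99711042  0.0094822  -0.07257862]
 [-0.86500424  0.06064915  0.49808569  0.46730333]
 [ 0.49607134 -0.04574372  0.86707597 -1.2914468 ]
 [ 0.          0.          0.          1.        ]]
top [[403.48283804   0.         257.24373431]
 [  0.         403.48283804 193.26832587]
 [  0.           0.           1.        ]] -0.11202526447838262 [[-0.01717429 -0.99977167 -0.01271437  0.04772039]
 [ 0.99490966 -0.01835087  0.09908586 -0.57775692]
 [-0.09929655 -0.01094792  0.99499766 -1.11108572]
 [ 0.          0.          0.          1.        ]]
wrist [[311.71396257   0.         257.25119639]
 [  0.         311.71396257 193.3274598 ]
 [  0.           0.           1.        ]] 0.0173700025201433 [[ 0.44027071 -0.89786185 -0.00240992 -0.64785423]
 [ 0.85968587  0.42232228 -0.2873745   0.03627656]
 [ 0.25904036  0.1244508   0.95781527 -0.39150183]
 [ 0.          0.          0.          1.        ]]
```

View pics/top0.png

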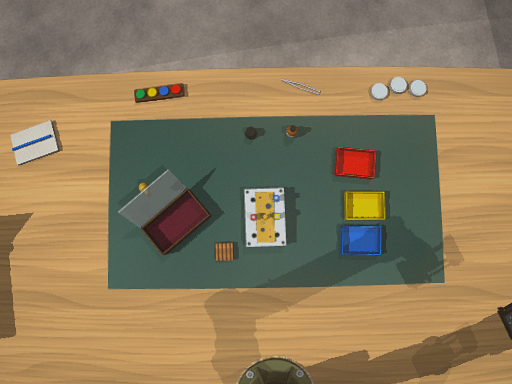

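View pics/scene0.png

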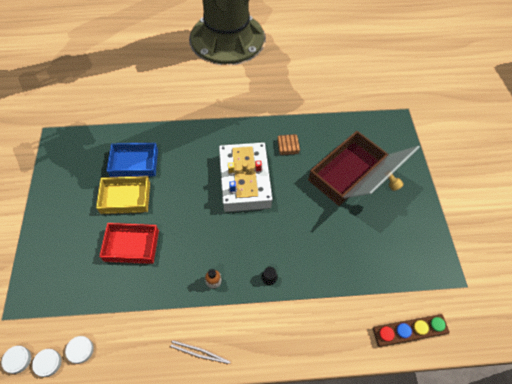

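View pics/wrist0.png

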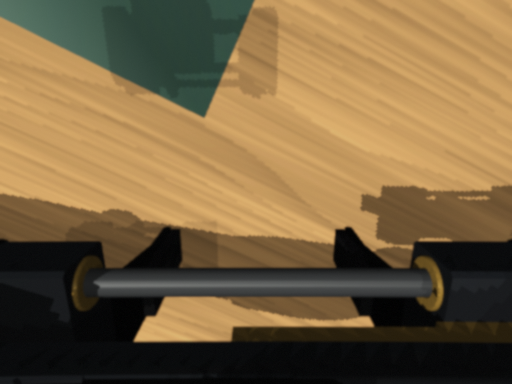

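The top view shows the block at about (265,217), with pins on it. The case is at (176,220) with its lid leaning towards (150,195). The trays are red (356,163), yellow (365,205) and blue (362,240). The loupe is at (251,132), the bottle at (291,131) and the rest at (224,252). I'll zoom in on the block and measure.

```bash
cat > h.py <<'E'
import numpy as np, cv2
from bench import ctrl,get_image,workorder
from scipy.spatial.transform import Rotation as R
def ray(d,px):
    m=d["mtx"];u=(px[0]-m[0,2])/m[0,0];v=(px[1]-m[1,2])/m[1,1]
    rd=np.hypot(u,v);r=rd
    for _ in range(20): r=rd/(1+d["k1"]*r*r)
    s=r/rd if rd>0 else 1
    T=d["camera_from_world"];Rm=T[:3,:3];c=-Rm.T@T[:3,3]
    return c,Rm.T@np.array([u*s,-v*s,-1.])
def onz(d,px,z):
    c,k=ray(d,px);return c+k*(z-c[2])/k[2]
def proj(d,p):
    T=d["camera_from_world"];q=T[:3,:3]@np.asarray(p,float)+T[:3,3]
    u,v=q[0]/-q[2],-q[1]/-q[2];s=1+d["k1"]*(u*u+v*v);m=d["mtx"]
    return np.array([m[0,0]*u*s+m[0,2],m[1,1]*v*s+m[1,2]])
def two(d1,p1,d2,p2):
    c1,k1=ray(d1,p1);c2,k2=ray(d2,p2)
    A=np.stack([k1,-k2],1);t=np.linalg.lstsq(A,c2-c1,rcond=None)[0]
    a,b=c1+k1*t[0],c2+k2*t[1];return (a+b)/2,np.linalg.norm(a-b)
def hsv(d,): return cv2.cvtColor(d["img"],cv2.COLOR_RGB2HSV)
def mask(d,col):
    h=hsv(d);H,S,V=h[...,0].astype(int),h[...,1],h[...,2]
    c={"red":((H<6)|(H>174))&(S>180)&(V>90),"yellow":(H>24)&(H<33)&(S>180)&(V>110),"blue":(H>105)&(H<125)&(S>140)&(V>80)}[col]
    return c.astype(np.uint8)
def comps(m,amin=4):
    n,l,s,c=cv2.connectedComponentsWithStats(m,connectivity=8)
    return [(s[i,4],c[i],s[i,:4],(l==i)) for i in range(1,n) if s[i,4]>=amin]
def crop(d,box,k,name,cub=cv2.INTER_CUBIC):
    x,y,w,h=box;cv2.imwrite("pics/"+name,cv2.resize(d["img"][y:y+h,x:x+w],None,fx=k,fy=k,interpolation=cub)[:,:,::-1])
def st():
    s=ctrl.get_state();Rm=R.from_rotvec(s["tool_rot"]).as_matrix()
    print("t",round(s["time"],2),"tcp",s["position"].round(4),"F",s["ft_force"].round(1),"T",s["torque"].round(2),"g",round(s["grip_width"],3),"q7",s["joint_positions"].round(2))
    print("x",Rm[:,0].round(3),"y",Rm[:,1].round(3),"z",Rm[:,2].round(3));return s,Rm
E
python3 - <<'E'
from h import *
d=get_image("top");crop(d,(235,180,60,75),8,"top1.png")
e=get_image("scene");crop(e,(210,130,80,90),6,"scene1.png")
for n,x in(("top",d),("scene",e)):
    for c in("red","blue","yellow"):
        for a,ce,b,_ in comps(mask(x,c)): print(n,c,a,ce.round(1),b,onz(x,ce,0.0).round(3),onz(x,ce,0.065).round(3))
st()
E
```

```text
top red 66 [175.5  88.7] [171  85  10   9] [0.903 0.279 0.   ] [0.879 0.265 0.065]
top red 1051 [355.  162.6] [335 147  41  32] [ 0.667 -0.251  0.   ] [ 0.655 -0.235  0.065]
top red 5 [253.  218.6] [251 218   5   2] [0.508 0.051 0.   ] [0.506 0.05  0.065]
top blue 59 [163.6  90.3] [160  86   9   9] [0.9   0.315 0.   ] [0.875 0.299 0.065]
top blue 86 [ 30.7 142.2] [ 12 135  39  15] [0.752 0.733 0.   ] [0.736 0.694 0.065]
top blue 13 [276.4 198.2] [274 195   5   6] [ 0.566 -0.017  0.   ] [ 0.56  -0.015  0.065]
top blue 1129 [360.5 239.8] [340 226  42  29] [ 0.441 -0.257  0.   ] [ 0.443 -0.242  0.065]
top yellow 67 [151.7  91.9] [147  88  10   9] [0.896 0.352 0.   ] [0.872 0.334 0.065]
top yellow 635 [363.2 205.4] [345 192  40  25] [ 0.54  -0.269  0.   ] [ 0.536 -0.253  0.065]
top yellow 92 [367.9 217.1] [346 203  39  17] [ 0.506 -0.282  0.   ] [ 0.504 -0.264  0.065]
top yellow 13 [275.7 216.5] [274 214   6   5] [ 0.513 -0.014  0.   ] [ 0.511 -0.012  0.065]
scene red 5 [356. 163.] [355 161   3   5] [0.478 0.3   0.   ] [0.52  0.277 0.065]
scene red 11 [257.7 165.5] [256 164   5   4] [0.4
[... 588 characters left out ...]
2] [ 0.7   -0.238  0.   ] [ 0.726 -0.221  0.065]
scene red 5 [137.8 261.6] [137 261   3   2] [ 0.701 -0.23   0.   ] [ 0.727 -0.214  0.065]
scene red 173 [386.5 333.3] [380 326  14  16] [0.892 0.28  0.   ] [0.903 0.258 0.065]
scene blue 1402 [132.4 159. ] [106 143  52  33] [ 0.428 -0.258  0.   ] [ 0.473 -0.241  0.065]
scene blue 20 [232.2 187. ] [230 184   5   7] [ 0.526 -0.013  0.   ] [ 0.565 -0.013  0.065]
scene blue 157 [403.7 330.3] [397 324  15  14] [0.889 0.317 0.   ] [0.9   0.292 0.065]
t 0.25 tcp [ 0.286  -0.5834  0.222 ] F [-0.3 -0.4 -0.4] T [0.03 0.01 0.03] g 1.0 q7 [ 1.13  0.32 -0.07  1.45  0.02  1.37 -0.06]
x [ 0.44  -0.898 -0.001] y [-0.     0.001 -1.   ] z [ 0.898  0.44  -0.   ]
```

View pics/top1.png

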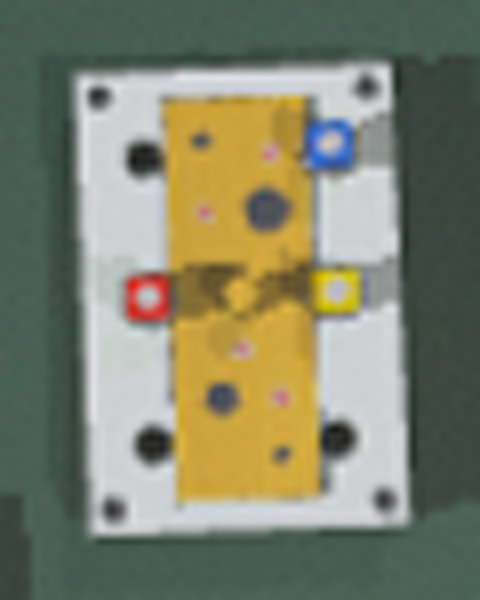

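View pics/scene1.png

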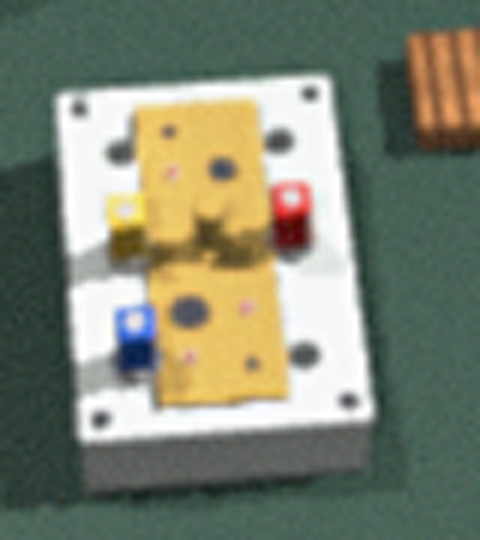

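Three pins are present. Blue is in the far corner at top pixel (276,198), red is mid +y at (253,217), and yellow is mid −y at (277,216). Next I measure the block's pose.

Run:
```python
from h import *
d=get_image("top")
cs=[onz(d,(235+a/8-.4,180+b/8-.4),.042) for a,b in((75,72),(390,62),(408,522),(90,535))]
for c in cs: print(c.round(4))
print("centre",np.mean(cs,0).round(4),[np.linalg.norm(cs[i]-cs[i-1]).round(4) for i in range(4)])
print("yaw",np.degrees(np.arctan2(*(cs[0]-cs[3])[1::-1])),np.degrees(np.arctan2(*(cs[1]-cs[2])[1::-1])))
for n,p in(("blue",(330,143)),("red",(148,298)),("yel",(336,290))): print(n,onz(d,(235+p[0]/8-.4,180+p[1]/8-.4),.0756).round(4))
```

```text
[0.591  0.0742 0.042 ]
[ 0.5925 -0.036   0.042 ]
[ 0.4326 -0.0386  0.042 ]
[0.4301 0.0713 0.042 ]
centre [0.5115 0.0177 0.042 ] [np.float64(0.161), np.float64(0.1102), np.float64(0.1599), np.float64(0.1099)]
yaw 1.0229976961950988 0.9234423323254103
blue [ 0.5615 -0.0132  0.0756]
red [0.5102 0.0492 0.0756]
yel [ 0.5118 -0.0142  0.0756]
```

```bash
cat >> h.py <<'E'
def plan(*tg):
    """targets (x,y,z,angdeg of tool x or None); prints the shift in tool axes (current yaw, before turn) and the turn needed after"""
    s,Rm=st();p=s["position"];a=np.degrees(np.arctan2(Rm[1,0],Rm[0,0]))
    print("ang",a.round(2))
    for x,y,z,b in tg:
        dw=(np.array([x,y,z])-p)*1000
        Rz=R.from_euler("z",a,degrees=True).as_matrix();X=Rz[:,0];Z=np.array([-X[1],X[0],0])
        print("shift x %.1f y %.1f z %.1f"%(dw@X,-dw[2],dw@Z),"turn",None if b is None else -((b-a+180)%360-180))
        p=np.array([x,y,z]); a=a if b is None else b
E
python3 - <<'E'
from h import *
plan((.49,-.013,.23,1.0))
E
```

```text
t 0.3 tcp [ 0.286  -0.5835  0.2222] F [-0.6 -0.3  0.3] T [0.02 0.02 0.05] g 0.998 q7 [ 1.13  0.32 -0.07  1.45  0.02  1.37 -0.06]
x [ 0.44  -0.898 -0.001] y [-0.     0.001 -1.   ] z [ 0.898  0.44  -0.   ]
ang -63.88
shift x -422.4 y -7.8 z 434.3 turn -64.88133583037796
```

>>> {"method": "drive_tool", "body": {
  "increments": "-25 -5 25 0 0; -35 -3 36 0 0; -36 0 38 0 0; -36 0 38 0 60; -36 0 38 0 100; -36 0 38 0 150; -36 0 38 0 150; -36 0 38 0 150; -36 0 37 0 150; -36 0 37 0 150; -36 0 36 0 150; -25 0 24 0 150; -13 0 12 0 150; 0 0 0 -9 150; 0 0 0 -10 150; 0 0 0 -10 150; 0 0 0 -10 150; 0 0 0 -10 150; 0 0 0 -10 150; 0 0 0 -6 150",
  "squeeze": 50
}}

```text
time: 2.8
position: [0.4909, -0.0133, 0.2306]
tool_rot: [-1.571, -0.019, 0.018]
ft_force: [-0.4, -0.6, 0.2]
grip_width: 0.411
```

Run:
```python
from h import *
plan((.49,-.013,.23,1.0))
d=get_image("wrist");crop(d,(0,0,512,384),1.5,"w1.png")
```

```text
t 2.8 tcp [ 0.4909 -0.0133  0.2306] F [-0.4 -0.6  0.2] T [ 0.07 -0.05  0.02] g 0.411 q7 [ 0.58 -0.   -0.6   1.8   0.    1.34  0.  ]
x [1.    0.023 0.   ] y [ 0. -0. -1.] z [-0.023  1.    -0.   ]
ang 1.34
shift x -0.9 y 0.6 z 0.3 turn 0.3428243182790993
```

View pics/w1.png

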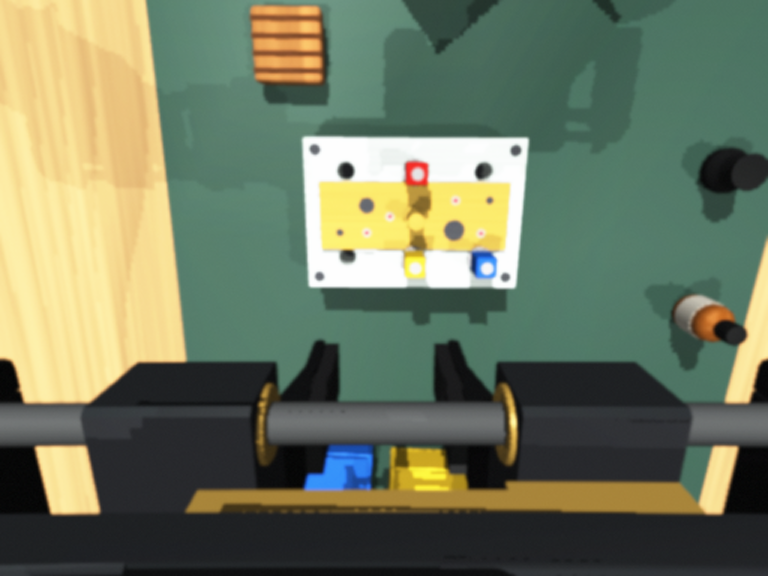

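The wrist view shows red at (278,116), blue at (323,176) and yellow at (276,178) in native pixels. I'll check these against the top view.

Run:
```python
from h import *
d=get_image("wrist");t=get_image("top")
h=hsv(d)
for c in("red","blue","yellow"):
    for a,ce,b,m in comps(mask(d,c)):
        if 200<ce[0]<345 and ce[1]<200: print(c,a,ce.round(1),b,"onz .0756",onz(d,ce,.0756).round(4))
# top-face centre (light dot) by eye in 1.5x view
for n,p,tp in(("red",(417,172),(148,298)),("blue",(486,268),(330,143)),("yel",(415,267),(336,290))):
    a=np.array(p)/1.5; b=(235+tp[0]/8-.4,180+tp[1]/8-.4)
    print(n,onz(d,a,.0756).round(4),two(d,a,t,b))
for p in((303,137),(528,138),(516,289),(308,288)): print(onz(d,np.array(p)/1.5,.042).round(4))
```

```text
red 90 [276.9 115.2] [271 109  14  14] onz .0756 [0.507  0.0522 0.0756]
blue 154 [321.1 175.1] [315 168  16  17] onz .0756 [ 0.5557 -0.0072  0.0756]
yellow 33 [275.6 172.2] [271 171  11   6] onz .0756 [ 0.5082 -0.0054  0.0756]
red [0.508  0.0527 0.0756] (array([0.51225116, 0.05034545, 0.01674859]), np.float64(0.0008192135678698293))
blue [ 0.5591 -0.011   0.0756] (array([ 0.56231721, -0.01388612,  0.06281141]), np.float64(0.0007467341100558106))
yel [ 0.5096 -0.0116  0.0756] (array([ 0.51143974, -0.01479909,  0.06189456]), np.float64(0.001833315678233119))
[0.428  0.0732 0.042 ]
[0.5881 0.0766 0.042 ]
[ 0.5916 -0.0354  0.042 ]
[ 0.429  -0.0389  0.042 ]
```

Run:
```python
from h import *
d=get_image("scene");crop(d,(210,130,80,90),6,"scene2.png")
cs=[onz(d,(210+a/6-.4,130+b/6-.4),.042) for a,b in((57,92),(330,75),(375,412),(80,440))]
print(np.round(cs,4),np.mean(cs,0).round(4))
for n,p in(("blue",(136,322)),("red",(292,197)),("yel",(126,210))): print(n,onz(d,(210+p[0]/6-.4,130+p[1]/6-.4),.0756).round(4))
```

```text
[[ 0.4299 -0.039   0.042 ]
 [ 0.429   0.0725  0.042 ]
 [ 0.587   0.0752  0.042 ]
 [ 0.5912 -0.0365  0.042 ]] [0.5093 0.018  0.042 ]
blue [ 0.5613 -0.0129  0.0756]
red [0.51   0.0493 0.0756]
yel [ 0.5115 -0.014   0.0756]
```

Run:
```python
from h import *
plan((.561,-.0127,.23,1.),(.561,-.0127,.0525,1.))
```

```text
t 3.0 tcp [ 0.4909 -0.0133  0.2306] F [ 0.3 -0.1 -0.2] T [-0.04 -0.07  0.01] g 0.412 q7 [ 0.58 -0.   -0.6   1.8   0.    1.34 -0.  ]
x [1.    0.017 0.   ] y [ 0. -0. -1.] z [-0.017  1.    -0.   ]
ang 1.0
shift x 70.1 y 0.6 z -0.6 turn 0.0002700784163209846
shift x 0.0 y 177.5 z 0.0 turn -0.0
```

>>> {"method": "drive_tool", "body": {
  "increments": "20 0 0 0 150; 30 0 -0.6 0 150; 20 0 0 0 150; 0 20 0 0 150; 0 30 0 0 150; 0 30 0 0 150; 0 20 0 0 150; 0 10 0 0 150; 0 0 0 0 150"
}}

```text
time: 4.12
position: [0.5609, -0.0125, 0.1204]
tool_rot: [-1.571, -0.015, 0.015]
ft_force: [-1.1, 0.4, 0.6]
grip_width: 0.415
```

Run:
```python
from h import *
plan((.561,-.0127,.0525,1.))
d=get_image("wrist");crop(d,(0,0,512,384),1.5,"w2.png")
d=get_image("scene");crop(d,(200,120,100,100),6,"s3.png")
```

```text
t 4.12 tcp [ 0.5609 -0.0125  0.1204] F [-1.1  0.4  0.6] T [ 0.02 -0.12 -0.01] g 0.415 q7 [ 0.51  0.26 -0.61  1.78  0.16  1.15 -0.13]
x [ 1.     0.019 -0.   ] y [-0.  0. -1.] z [-0.019  1.     0.   ]
ang 1.1
shift x 0.1 y 67.9 z -0.2 turn 0.0977960300790528
```

View pics/w2.png

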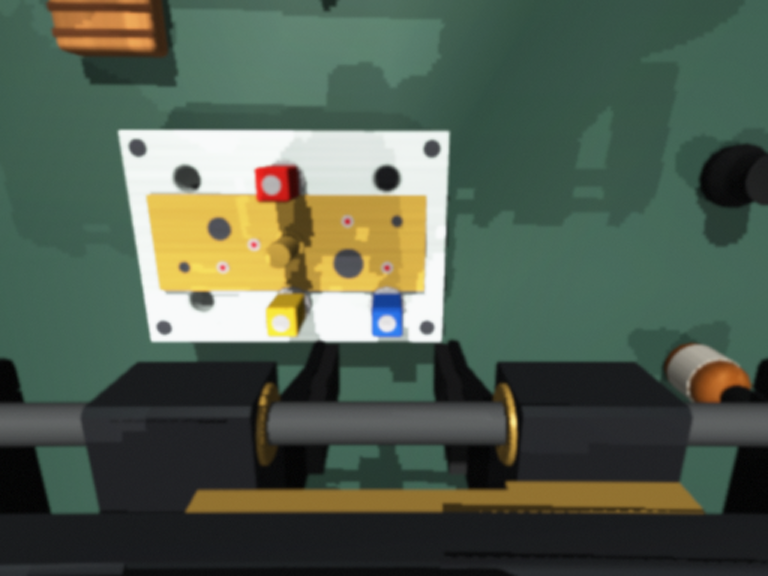

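View pics/s3.png

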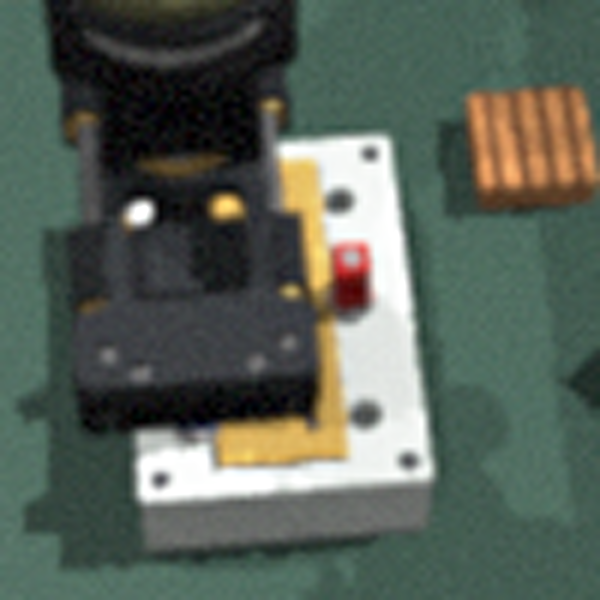

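The blue pin's column (387) lines up with the mid-line of the jaws (388), so I go down and grip.

>>> {"method": "drive_tool", "body": {
  "increments": "0 20 0 0 150; 0 25 0 0 150; 0 15 0 0 150; 0 7.5 0 0 150; 0 0 0 0 150; 0 0 0 0 255; 0 0 0 0 255; 0 0 0 0 255; 0 0 0 0 255; 0 0 0 0 255; 0 0 0 0 255",
  "squeeze": 50
}}

```text
time: 5.6
position: [0.5613, -0.0125, 0.0535]
tool_rot: [-1.571, -0.016, 0.015]
ft_force: [-1.3, -0.1, 5.7]
grip_width: 0.167
```

Run:
```python
from h import *
plan((.561,-.0127,.0525,1.))
d=get_image("wrist");crop(d,(0,0,512,384),1.5,"w3.png")
```

```text
t 5.6 tcp [ 0.5613 -0.0125  0.0535] F [-1.3 -0.1  5.7] T [-0.05  0.06  0.01] g 0.167 q7 [ 0.49  0.34 -0.59  1.84  0.22  1.02 -0.17]
x [1.    0.019 0.001] y [ 0.001 -0.    -1.   ] z [-0.019  1.    -0.   ]
ang 1.11
shift x -0.3 y 1.0 z -0.1 turn 0.11375139243534704
```

View pics/w3.png

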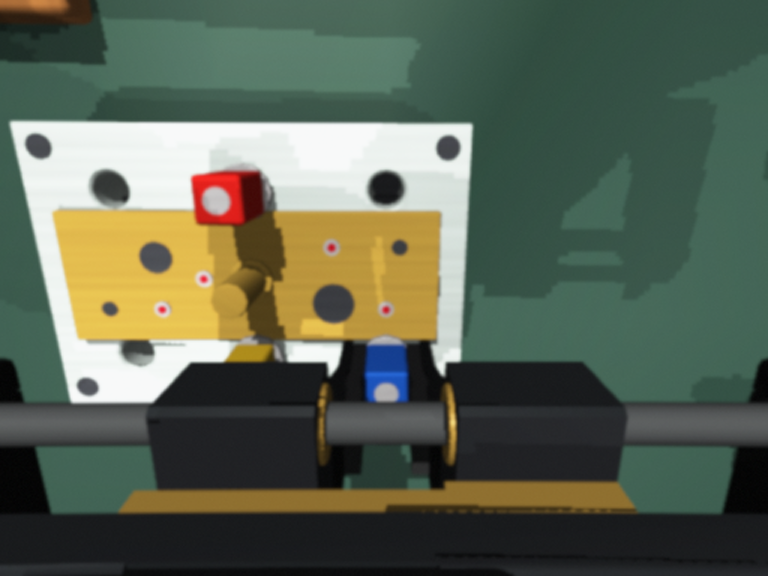

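The width is 14.5 mm, as it should be. I now start the twisting draw.

>>> {"method": "drive_tool", "body": {
  "increments": "0 0 0 10 255; 0 -0.4 0 10 255; 0 -0.4 0 10 255; 0 0 0 -10 255; 0 -0.4 0 -10 255; 0 -0.5 0 -10 255; 0 -0.5 0 -10 255; 0 -0.5 0 -10 255; 0 -0.4 0 -10 255; 0 0 0 10 255; 0 -0.4 0 10 255; 0 -0.5 0 10 255; 0 -0.5 0 10 255; 0 -0.5 0 10 255; 0 -0.4 0 10 255"
}}

```text
time: 7.52
position: [0.5601, -0.0125, 0.0563]
tool_rot: [-1.533, 0.401, -0.398]
ft_force: [3.4, 0.3, -8.8]
grip_width: 0.174
```

Run:
```python
from h import *
st()
d=get_image("wrist");crop(d,(0,0,512,384),1.5,"w4.png")
d=get_image("scene");crop(d,(200,120,100,100),6,"s4.png")
```

```text
t 7.53 tcp [ 0.5601 -0.0125  0.0563] F [ 3.4  0.3 -8.8] T [-0.13 -0.83  0.07] g 0.174 q7 [ 0.41  0.32 -0.51  1.85  0.18  1.02 -0.67]
x [ 0.873 -0.488 -0.002] y [-0.002  0.001 -1.   ] z [ 0.488  0.873 -0.   ]
```

View pics/w4.png

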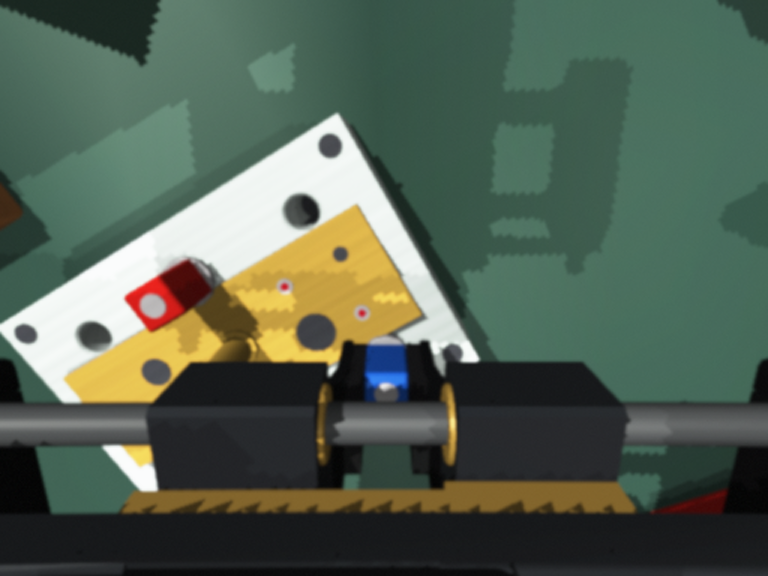

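View pics/s4.png

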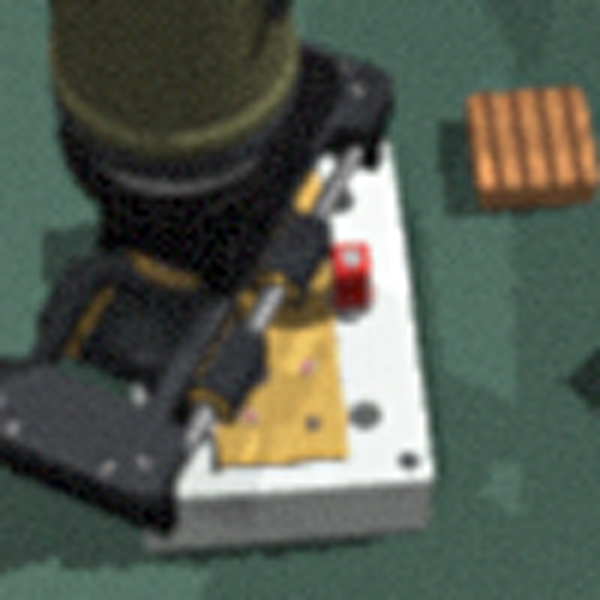

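>>> {"method": "drive_tool", "body": {
  "increments": "0 0 0 -10 255; 0 0 0 -10 255; 0 -0.4 0 -10 255; 0 -0.5 0 -10 255; 0 -0.5 0 -10 255; 0 -0.4 0 -10 255"
}}

```text
time: 8.38
position: [0.5605, -0.0124, 0.0588]
tool_rot: [-1.526, -0.433, 0.433]
ft_force: [4.2, 0.8, -10.8]
grip_width: 0.166
```

>>> {"method": "drive_tool", "body": {
  "increments": "0 0 0 10 255; 0 0 0 10 255; 0 -0.4 0 10 255; 0 -0.5 0 10 255; 0 -0.5 0 10 255; 0 -0.4 0 10 255"
}}

```text
time: 9.12
position: [0.5601, -0.0125, 0.0607]
tool_rot: [-1.534, 0.398, -0.395]
ft_force: [2.1, 1.1, -8.8]
grip_width: 0.167
```

>>> {"method": "drive_tool", "body": {
  "increments": "0 0 0 -10 255; 0 -0.4 0 -10 255; 0 -0.4 0 -10 255; 0 -0.4 0 -10 255; 0 -0.4 0 -10 255; 0 -0.4 0 -10 255; 0 0 0 10 255; 0 -0.4 0 10 255; 0 -0.4 0 10 255; 0 -0.4 0 10 255; 0 -0.4 0 10 255; 0 -0.4 0 10 255; 0 0 0 -10 255; 0 -0.4 0 -10 255; 0 -0.4 0 -10 255; 0 -0.4 0 -10 255; 0 -0.4 0 -10 255; 0 -0.4 0 -10 255"
}}

```text
time: 11.38
position: [0.56, -0.0126, 0.0667]
tool_rot: [-1.526, -0.432, 0.434]
ft_force: [1.7, -0.2, -7.6]
grip_width: 0.168
```

Run:
```python
from h import *
st()
d=get_image("wrist");crop(d,(0,0,512,384),1.5,"w5.png")
```

```text
t 11.38 tcp [ 0.56   -0.0126  0.0667] F [ 1.7 -0.2 -7.6] T [-0.   -0.53 -0.05] g 0.168 q7 [ 0.55  0.34 -0.67  1.83  0.24  1.06  0.34]
x [ 0.851  0.525 -0.001] y [-0.002  0.    -1.   ] z [-0.525  0.851  0.001]
```

View pics/w5.png

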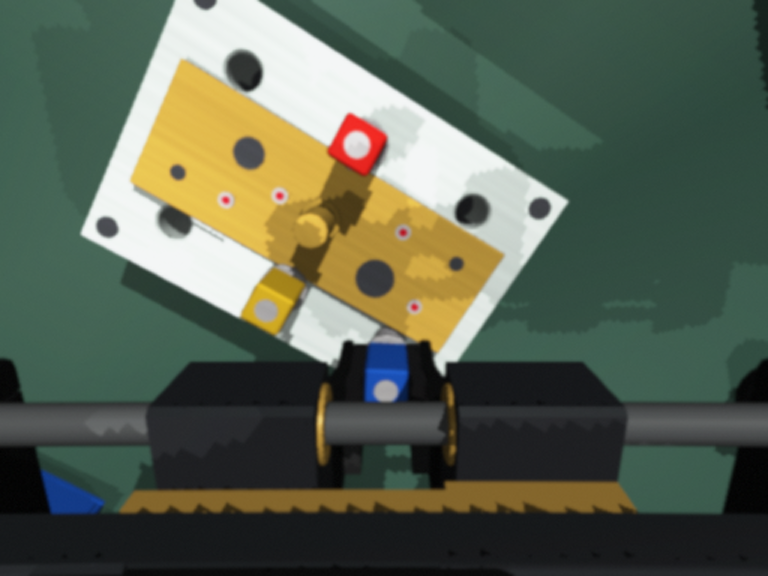

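>>> {"method": "drive_tool", "body": {
  "increments": "0 0 0 10 255; 0 -0.4 0 10 255; 0 -0.4 0 10 255; 0 -0.4 0 10 255; 0 -0.4 0 10 255; 0 -0.4 0 10 255; 0 0 0 -10 255; 0 -0.4 0 -10 255; 0 -0.4 0 -10 255; 0 -0.4 0 -10 255; 0 -0.4 0 -10 255; 0 -0.4 0 -10 255; 0 0 0 10 255; 0 -0.4 0 10 255; 0 -0.4 0 10 255; 0 -0.4 0 10 255; 0 -0.4 0 10 255; 0 -0.4 0 10 255"
}}

```text
time: 13.68
position: [0.561, -0.0121, 0.0744]
tool_rot: [-1.533, 0.399, -0.399]
ft_force: [0.8, 0.0, -0.3]
grip_width: 0.169
```

>>> {"method": "drive_tool", "body": {
  "increments": "0 0 0 -10 255; 0 -0.4 0 -10 255; 0 -0.4 0 -10 255; 0 -0.4 0 -10 255; 0 -0.4 0 -10 255; 0 -0.4 0 -10 255; 0 0 0 10 255; 0 -0.4 0 10 255; 0 -0.5 0 10 255"
}}

```text
time: 14.8
position: [0.5609, -0.0123, 0.0772]
tool_rot: [-1.571, -0.011, 0.011]
ft_force: [0.1, 0.5, -1.6]
grip_width: 0.171
```

The force has dropped to about the pin's weight, so the pin is loose. I lift it and re-check the blue tray.

>>> {"method": "drive_tool", "body": {
  "increments": "0 -3 0 0 255; 0 -6 0 0 255; 0 -10 0 0 255; 0 -15 0 0 255; 0 -20 0 0 255; 0 -25 0 0 255; 0 -25 0 0 255; 0 -16 0 0 255; 0 0 0 0 255"
}}

```text
time: 15.92
position: [0.5619, -0.0125, 0.1987]
tool_rot: [-1.571, -0.018, 0.013]
ft_force: [0.3, -0.0, -0.7]
grip_width: 0.169
```

```bash
cat >> h.py <<'E'
def tray(d,col,z=.03):
    m=mask(d,col)
    if col=="yellow": m=cv2.morphologyEx(m,cv2.MORPH_CLOSE,np.ones((7,7),np.uint8))
    a,ce,b,mm=max(comps(m,100),key=lambda t:t[0])
    pts=np.argwhere(mm)[:,::-1].astype(np.float32)
    w=np.array([onz(d,p,z)[:2] for p in pts],np.float32)
    r=cv2.minAreaRect(w*1000);print(col,a,ce.round(0),"rect@z",z,np.round(r[0],1),np.round(r[1],1),round(r[2],1));return r
E
python3 - <<'E'
from h import *
st()
for n in("top","scene"):
    d=get_image(n)
    for c in("red","blue","yellow"): tray(d,c,.0),tray(d,c,.03)
    crop(d,(0,60,512,250),1.5,n+"5.png")
d=get_image("wrist");crop(d,(0,0,512,384),1.5,"w6.png")
E
```

```text
t 15.93 tcp [ 0.5619 -0.0125  0.1987] F [ 0.3 -0.  -0.7] T [ 0.02 -0.09 -0.03] g 0.169 q7 [ 0.51  0.19 -0.6   1.69  0.11  1.29 -0.09]
x [1.    0.019 0.003] y [ 0.003 -0.001 -1.   ] z [-0.019  1.    -0.001]
red 913 [354. 163.] rect@z 0.0 [ 667.4 -250.8] [116.5  84.8] 84.4
red 913 [354. 163.] rect@z 0.03 [ 662.2 -243.7] [113.5  82.6] 84.4
blue 1127 [360. 240.] rect@z 0.0 [ 441.1 -257.7] [119.   82.7] 87.1
blue 1127 [360. 240.] rect@z 0.03 [ 441.7 -250.4] [116.   80.6] 87.1
yellow 1024 [365. 206.] rect@z 0.0 [ 540.1 -274.8] [113.2  78.7] 88.8
yellow 1024 [365. 206.] rect@z 0.03 [ 538.2 -267. ] [110.3  76.7] 88.8
red 1903 [130. 243.] rect@z 0.0 [ 654.1 -251.5] [119.6  91.5] 83.5
red 1903 [130. 243.] rect@z 0.03 [ 667.5 -243.5] [115.5  88.4] 83.5
blue 1564 [132. 159.] rect@z 0.0 [ 426.4 -258.8] [123.4  96.8] 86.0
blue 1564 [132. 159.] rect@z 0.03 [ 447.5 -250.6] [119.2  93.6] 86.0Traceback (most recent call last):
  File "<stdin>", line 5, in <module>
  File "h.py", line 47, in tray
    a,ce,b,mm=max(comps(m,100),key=lambda t:t[0])
              ~~~^^^^^^^^^^^^^^^^^^^^^^^^^^^^^^^^
ValueError: max() iterable argument is empty
```

View pics/top5.png

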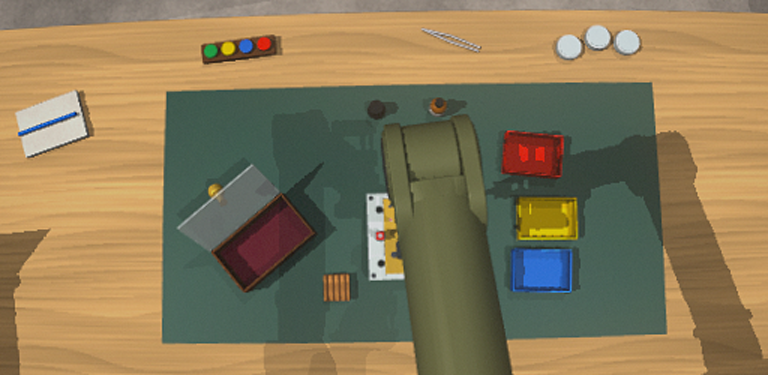

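Run:
```python
from h import *
d=get_image("scene");crop(d,(0,60,512,300),1.5,"scene5.png")
d=get_image("wrist");crop(d,(0,0,512,384),1.5,"w6.png")
plan((.4425,-.2505,.2,1.),(.4425,-.2505,.105,1.))
```

```text
t 16.12 tcp [ 0.5602 -0.0125  0.1958] F [ 0.2  0.3 -0.3] T [-0.   -0.09 -0.01] g 0.167 q7 [ 0.51  0.19 -0.6   1.7   0.11  1.29 -0.09]
x [ 1.     0.02  -0.002] y [-0.002  0.    -1.   ] z [-0.02  1.    0.  ]
ang 1.12
shift x -122.4 y -4.2 z -235.6 turn 0.12361138138868455
shift x 0.0 y 95.0 z 0.0 turn -0.0
```

View pics/scene5.png

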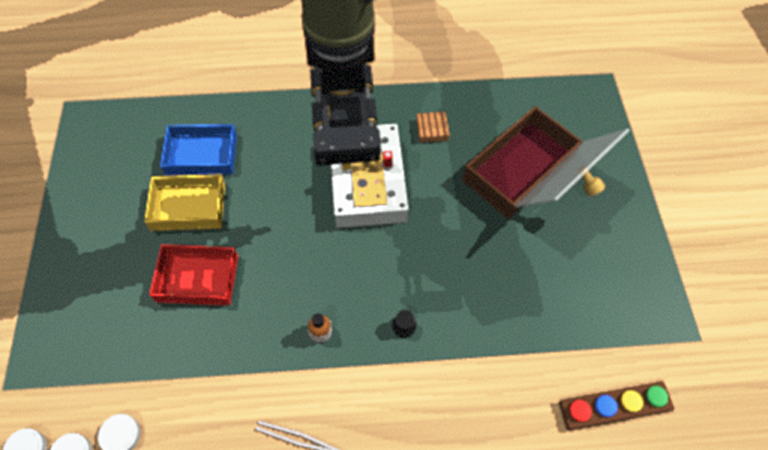

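View pics/w6.png

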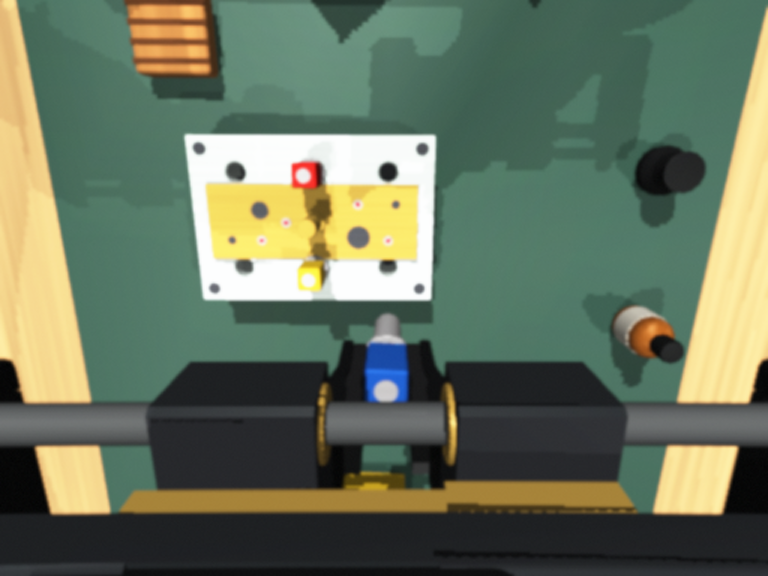

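>>> {"method": "drive_tool", "body": {
  "increments": "-10 -4 -20 0 255; -20 0 -38 0 255; -20 0 -40 0 255; -20 0 -40 0 255; -20 0 -40 0 255; -18 0 -34 0 255; -10 0 -16 0 255; -4 0 -8 0 255; 0 10 0 0 255; 0 25 0 0 255; 0 25 0 0 255; 0 20 0 0 255; 0 10 0 0 255; 0 0 0 0 255"
}}

```text
time: 17.88
position: [0.4435, -0.2498, 0.1101]
tool_rot: [-1.57, -0.015, 0.017]
ft_force: [0.4, -0.6, -0.1]
grip_width: 0.168
```

Run:
```python
from h import *
d=get_image("top");crop(d,(300,130,120,140),5,"t7.png");tray(d,"blue")
d=get_image("scene");crop(d,(80,110,130,110),6,"s7.png")
d=get_image("wrist");crop(d,(0,0,512,384),1.5,"w7.png")
plan((.4425,-.2505,.051,1.))
```

```text
blue 570 [351. 240.] rect@z 0.03 [ 442.2 -224.7] [65.1 78.5] 87.9
t 18.02 tcp [ 0.4443 -0.2509  0.1118] F [-0.1 -0.6 -0.6] T [-0.03 -0.1  -0.03] g 0.164 q7 [ 0.83  0.13 -0.39  1.92  0.06  1.1   0.44]
x [1.    0.02  0.001] y [ 0.001 -0.001 -1.   ] z [-0.02   1.    -0.001]
ang 1.14
shift x -1.8 y 60.8 z 0.4 turn 0.14079292071141936
```

View pics/s7.png

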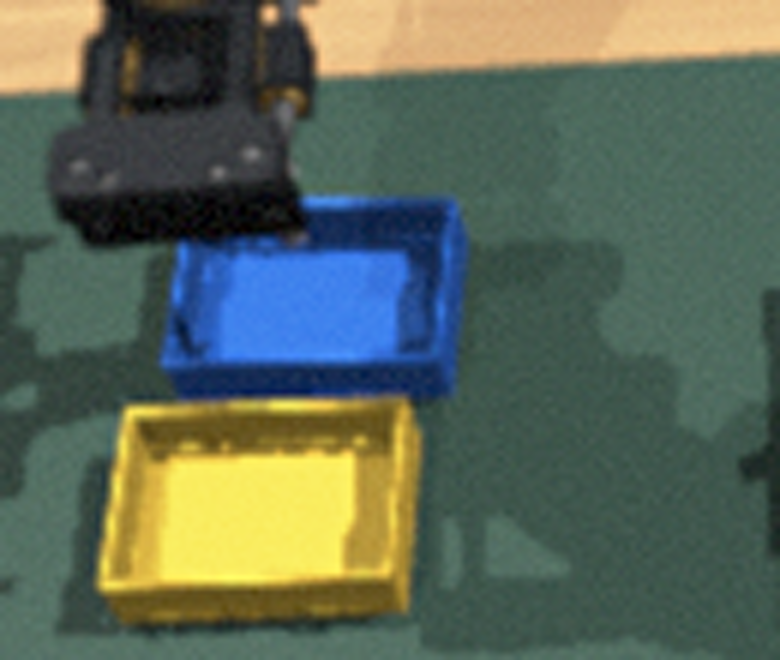

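View pics/w7.png

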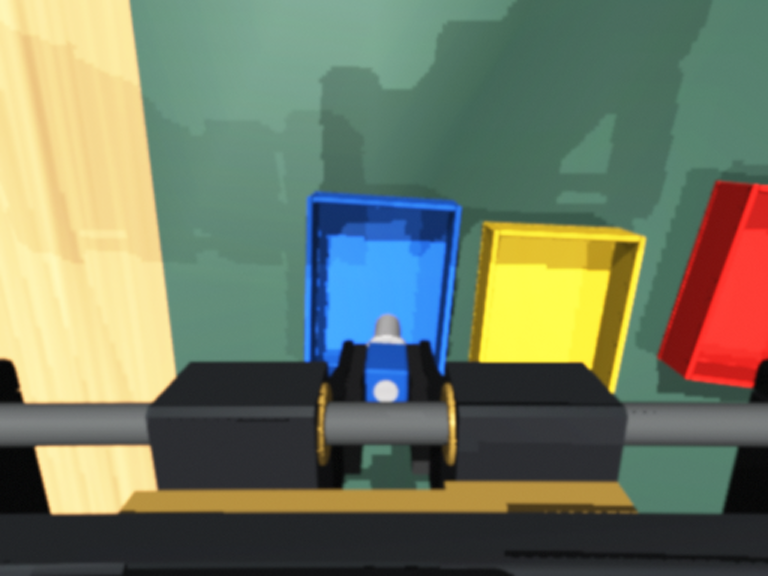

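Run:
```python
from h import *
d=get_image("wrist")
for p in((313,194),(460,205),(446,330)): print(onz(d,np.array(p)/1.5,.03).round(4))
d=get_image("scene")
for p in((175,245),(465,200),(455,365),(162,365)): print(onz(d,(80+p[0]/6-.4,110+p[1]/6-.4),.03).round(4))
```

```text
[ 0.4044 -0.194   0.03  ]
[ 0.4801 -0.198   0.03  ]
[ 0.4768 -0.2673  0.03  ]
[ 0.419  -0.3097  0.03  ]
[ 0.4044 -0.1924  0.03  ]
[ 0.4855 -0.1935  0.03  ]
[ 0.4774 -0.3095  0.03  ]
```

>>> {"method": "drive_tool", "body": {
  "increments": "-1 15 0 0 255; 0 20 0 0 255; 0 15 0 0 255; 0 7 0 0 255; 0 2 0 0 255; 0 0 0 0 255; 0 0 0 0 255"
}}

```text
time: 19.0
position: [0.443, -0.2511, 0.0525]
tool_rot: [-1.571, -0.016, 0.015]
ft_force: [-0.2, -0.8, -0.5]
grip_width: 0.165
```

Not touching yet; the last millimetres.

>>> {"method": "drive_tool", "body": {
  "increments": "0 1 0 0 255; 0 1 0 0 255; 0 0 0 0 255"
}}

```text
time: 19.38
position: [0.4425, -0.2508, 0.0499]
tool_rot: [-1.571, -0.015, 0.015]
ft_force: [0.0, 0.3, -0.6]
grip_width: 0.166
```

>>> {"method": "drive_tool", "body": {
  "increments": "0 1 0 0 255; 0 0.5 0 0 255; 0 0 0 0 255"
}}

```text
time: 19.75
position: [0.4427, -0.2509, 0.0486]
tool_rot: [-1.571, -0.015, 0.015]
ft_force: [0.2, 0.6, 1.9]
grip_width: 0.167
```

Touchdown at TCP z 0.0486. I'll open and retreat.

>>> {"method": "drive_tool", "body": {
  "increments": "0 0 0 0 190; 0 0 0 0 165; 0 0 0 0 150; 0 0 0 0 150; 0 0 0 0 150; 0 -10 0 0 150; 0 -30 0 0 150; 0 -40 0 0 150; 0 -40 0 0 150; 0 -25 0 0 150; 0 0 0 0 150"
}}

```text
time: 21.12
position: [0.444, -0.2515, 0.1963]
tool_rot: [-1.574, -0.019, 0.012]
ft_force: [-0.7, 0.3, -0.3]
grip_width: 0.415
```

Run:
```python
from h import *
d=get_image("scene");crop(d,(80,110,220,140),3.5,"s8.png")
plan((.5112,-.0137,.2,1.),(.5112,-.0137,.0535,1.))
```

```text
t 21.18 tcp [ 0.443  -0.2511  0.1945] F [-0.9 -0.2  0.1] T [ 0.02 -0.09  0.01] g 0.416 q7 [ 0.84  0.05 -0.39  1.82  0.02  1.27  0.47]
x [1.    0.019 0.002] y [ 0.002 -0.001 -1.   ] z [-0.019  1.    -0.001]
ang 1.12
shift x 72.8 y -5.5 z 236.0 turn 0.11586955449359948
shift x 0.0 y 146.5 z 0.0 turn -0.0
```

View pics/s8.png

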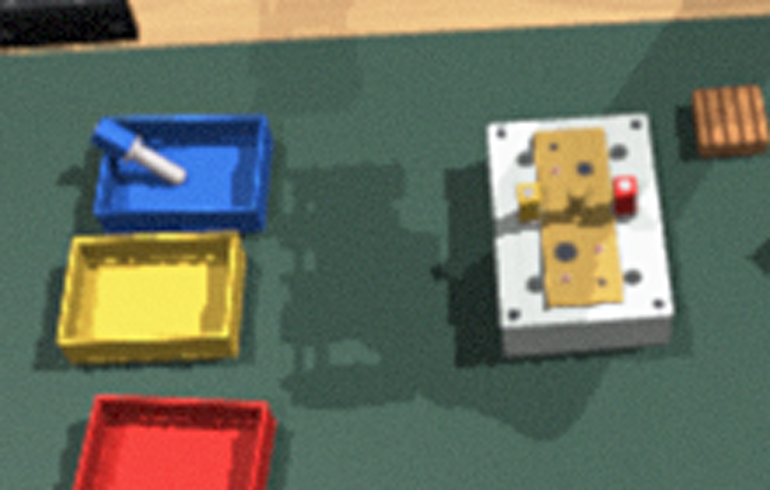

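The blue pin fell over and leans with its grip on the tray's corner. I'll check where its collar is.

Run:
```python
from h import *
d=get_image("scene");t=get_image("top")
crop(d,(95,135,70,50),10,"s9.png");crop(t,(330,215,65,50),10,"t9.png")
```

```text
(no output)
```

View pics/s9.png

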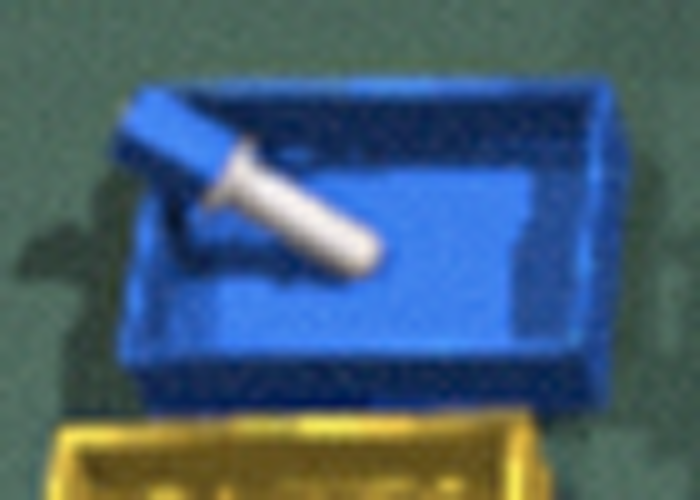

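View pics/t9.png

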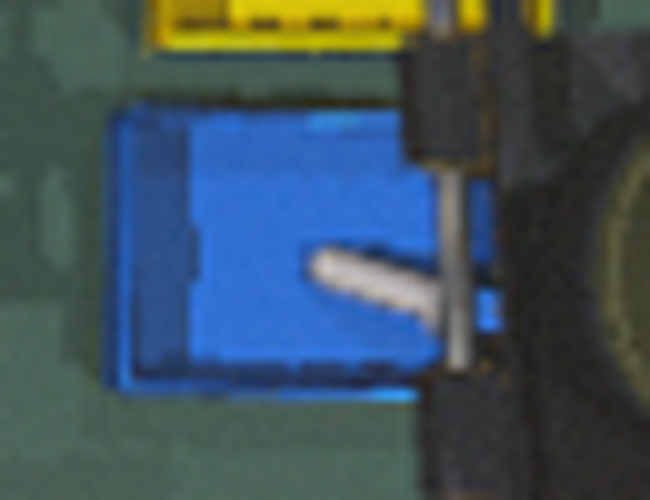

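The collar lies about 37 mm from the tray centre along y, well inside, so I leave it. Next is the yellow pin.

>>> {"method": "drive_tool", "body": {
  "increments": "6 -3 20 0 150; 12 -2 40 0 150; 13 0 40 0 150; 13 0 40 0 150; 13 0 40 0 150; 10 0 36 0 150; 6 0 20 0 150; 0 10 0 0 150; 0 25 0 0 150; 0 25 0 0 150; 0 25 0 0 150; 0 10 0 0 150; 0 0 0 0 150"
}}

```text
time: 22.9
position: [0.5101, -0.0139, 0.1026]
tool_rot: [-1.571, -0.013, 0.016]
ft_force: [0.1, 0.2, 0.3]
grip_width: 0.412
```

Run:
```python
from h import *
plan((.5112,-.0137,.0525,1.))
d=get_image("wrist");crop(d,(0,0,512,384),1.5,"w10.png")
```

```text
t 22.9 tcp [ 0.5101 -0.0139  0.1026] F [0.1 0.2 0.3] T [-0.06 -0.15 -0.01] g 0.412 q7 [ 0.56  0.17 -0.62  1.92  0.11  1.09 -0.09]
x [ 1.     0.019 -0.002] y [-0.002  0.    -1.   ] z [-0.019  1.     0.   ]
ang 1.08
shift x 1.1 y 50.1 z 0.2 turn 0.0828498391549033
```

View pics/w10.png

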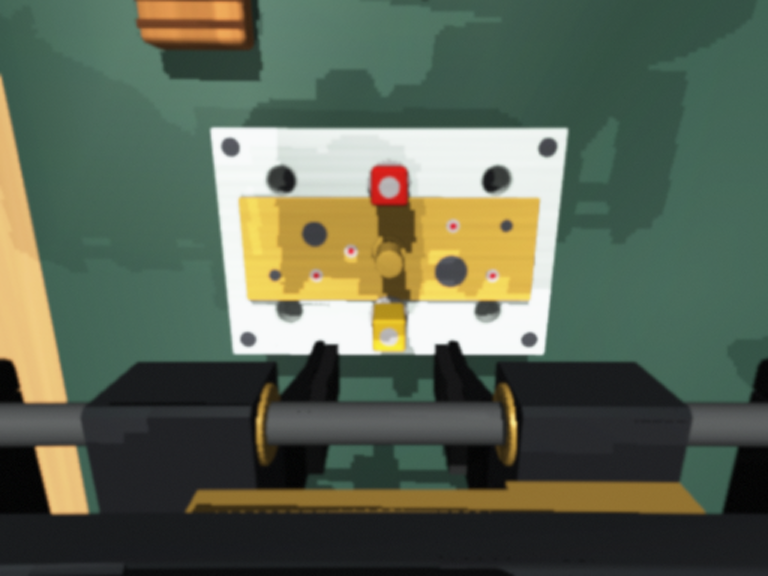

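The yellow pin is centred between the jaws at column 389, so I descend and grip.

>>> {"method": "drive_tool", "body": {
  "increments": "0.5 15 0 0 150; 0 20 0 0 150; 0 10 0 0 150; 0 4 0 0 150; 0 0 0 0 150; 0 0 0 0 255; 0 0 0 0 255; 0 0 0 0 255; 0 0 0 0 255; 0 0 0 0 255; 0 0 0 0 255",
  "squeeze": 50
}}

```text
time: 24.32
position: [0.5115, -0.0135, 0.0547]
tool_rot: [-1.571, -0.015, 0.015]
ft_force: [-1.7, -0.6, 4.3]
grip_width: 0.168
```

>>> {"method": "drive_tool", "body": {
  "increments": "0 0 0 10 255; 0 -0.4 0 10 255; 0 -0.4 0 10 255; 0 0 0 -10 255; 0 -0.4 0 -10 255; 0 -0.4 0 -10 255; 0 -0.4 0 -10 255; 0 -0.4 0 -10 255; 0 -0.4 0 -10 255; 0 0 0 10 255; 0 -0.4 0 10 255; 0 -0.4 0 10 255; 0 -0.4 0 10 255; 0 -0.4 0 10 255; 0 -0.4 0 10 255"
}}

```text
time: 26.2
position: [0.5102, -0.0135, 0.0574]
tool_rot: [-1.534, 0.401, -0.398]
ft_force: [1.3, -0.2, -8.2]
grip_width: 0.166
```

Run:
```python
from h import *
st()
d=get_image("wrist");crop(d,(0,0,512,384),1.5,"w11.png")
```

```text
t 26.2 tcp [ 0.5102 -0.0135  0.0574] F [ 1.3 -0.2 -8.2] T [-0.16 -0.36  0.01] g 0.166 q7 [ 0.48  0.22 -0.55  1.96  0.13  1.   -0.64]
x [ 0.873 -0.488 -0.002] y [-0.002  0.    -1.   ] z [ 0.488  0.873 -0.001]
```

View pics/w11.png

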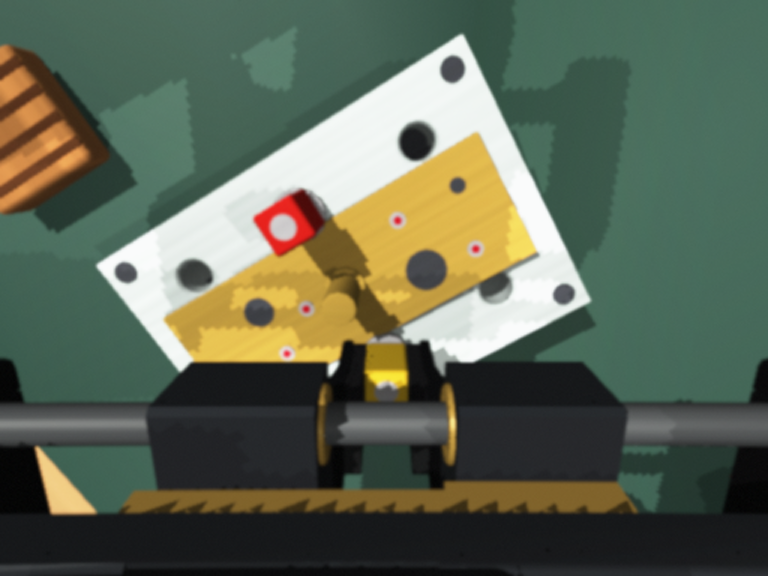

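Same behaviour as the blue pin, so I carry on.

>>> {"method": "drive_tool", "body": {
  "increments": "0 0 0 -10 255; 0 -0.4 0 -10 255; 0 -0.4 0 -10 255; 0 -0.4 0 -10 255; 0 -0.4 0 -10 255; 0 -0.4 0 -10 255; 0 0 0 10 255; 0 -0.4 0 10 255; 0 -0.4 0 10 255; 0 -0.4 0 10 255; 0 -0.4 0 10 255; 0 -0.4 0 10 255; 0 0 0 -10 255; 0 -0.4 0 -10 255; 0 -0.4 0 -10 255; 0 -0.4 0 -10 255; 0 -0.4 0 -10 255; 0 -0.4 0 -10 255"
}}

```text
time: 28.5
position: [0.5107, -0.0133, 0.0637]
tool_rot: [-1.526, -0.431, 0.433]
ft_force: [2.7, 1.1, -9.1]
grip_width: 0.168
```

>>> {"method": "drive_tool", "body": {
  "increments": "0 0 0 10 255; 0 -0.4 0 10 255; 0 -0.4 0 10 255; 0 -0.4 0 10 255; 0 -0.4 0 10 255; 0 -0.4 0 10 255; 0 0 0 -10 255; 0 -0.4 0 -10 255; 0 -0.4 0 -10 255; 0 -0.4 0 -10 255; 0 -0.4 0 -10 255; 0 -0.4 0 -10 255; 0 0 0 10 255; 0 -0.4 0 10 255; 0 -0.4 0 10 255; 0 -0.4 0 10 255; 0 -0.4 0 10 255; 0 -0.4 0 10 255"
}}

```text
time: 30.75
position: [0.5116, -0.0133, 0.0712]
tool_rot: [-1.534, 0.397, -0.398]
ft_force: [0.8, -1.0, -0.9]
grip_width: 0.165
```

>>> {"method": "drive_tool", "body": {
  "increments": "0 0 0 -10 255; 0 -0.4 0 -10 255; 0 -0.4 0 -10 255; 0 -0.4 0 -10 255; 0 -0.4 0 -10 255; 0 -0.4 0 -10 255; 0 0 0 10 255; 0 -0.4 0 10 255; 0 -0.4 0 10 255; 0 -0.4 0 10 255; 0 -0.4 0 10 255; 0 -0.4 0 10 255; 0 0 0 -10 255; 0 -0.4 0 -10 255; 0 -0.5 0 -10 255"
}}

```text
time: 32.62
position: [0.5115, -0.0133, 0.076]
tool_rot: [-1.571, -0.022, 0.022]
ft_force: [-0.6, -0.4, -1.0]
grip_width: 0.167
```

>>> {"method": "drive_tool", "body": {
  "increments": "0 -2 0 0 255; 0 -3 0 0 255; 0 -5 0 0 255"
}}

```text
time: 33.0
position: [0.5114, -0.0135, 0.0863]
tool_rot: [-1.571, -0.014, 0.015]
ft_force: [0.1, 0.3, -1.4]
grip_width: 0.169
```

>>> {"method": "drive_tool", "body": {
  "increments": "0 -10 0 0 255; 0 -15 0 0 255; 0 -20 0 0 255; 0 -25 0 0 255; 0 -25 0 0 255; 0 -16 0 0 255; 0 0 0 0 255"
}}

```text
time: 33.88
position: [0.5123, -0.0135, 0.1987]
tool_rot: [-1.571, -0.017, 0.013]
ft_force: [0.0, -0.9, -1.1]
grip_width: 0.168
```

Run:
```python
from h import *
d=get_image("wrist");crop(d,(0,0,512,384),1.5,"w12.png")
d=get_image("scene");crop(d,(60,100,240,180),3.2,"s12.png")
t=get_image("top");tray(t,"yellow");tray(t,"red");tray(t,"blue")
plan((.538,-.267,.2,1.),(.538,-.267,.105,1.))
```

```text
yellow 853 [364. 207.] rect@z 0.03 [ 538.1 -266.6] [109.4  76.5] 88.8
red 1018 [354. 162.] rect@z 0.03 [ 661.7 -243.7] [113.   82.8] 83.8
blue 1058 [360. 240.] rect@z 0.03 [ 441.3 -254.5] [125.1  78.5] 88.5
t 34.02 tcp [ 0.5108 -0.0135  0.1962] F [ 0.9 -0.3 -0.9] T [-0.02 -0.07 -0.03] g 0.165 q7 [ 0.56  0.07 -0.61  1.81  0.04  1.27 -0.04]
x [ 1.     0.019 -0.002] y [-0.002  0.    -1.   ] z [-0.019  1.     0.   ]
ang 1.11
shift x 22.3 y -3.8 z -253.9 turn 0.11225592077562396
shift x 0.0 y 95.0 z 0.0 turn -0.0
```

View pics/s12.png

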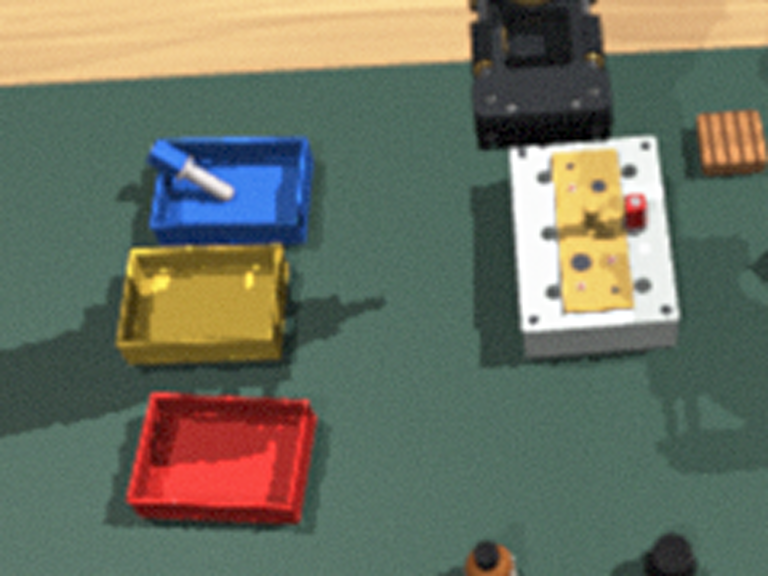

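View pics/w12.png

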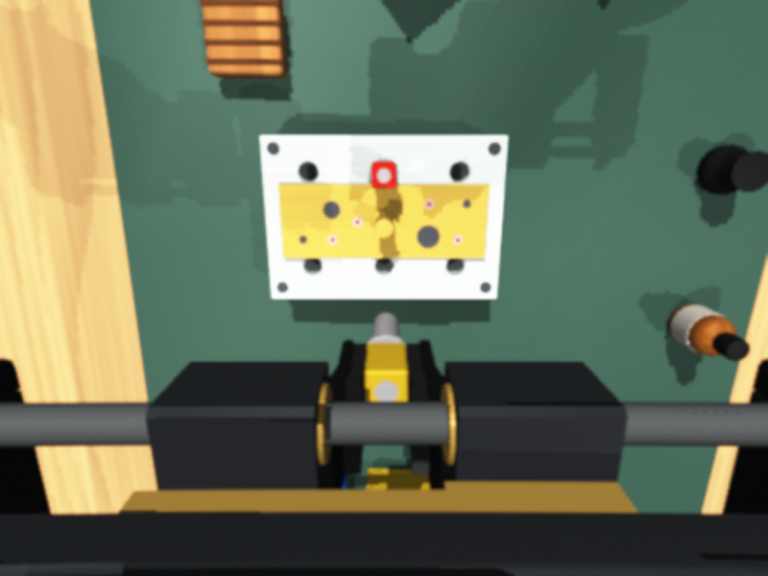

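>>> {"method": "drive_tool", "body": {
  "increments": "2 -4 -20 0 255; 4 0 -40 0 255; 4 0 -40 0 255; 4 0 -40 0 255; 4 0 -40 0 255; 3 0 -38 0 255; 1 0 -18 0 255; 0 0 -8 0 255; 0 15 0 0 255; 0 25 0 0 255; 0 25 0 0 255; 0 20 0 0 255; 0 10 0 0 255; 0 0 0 0 255"
}}

```text
time: 35.78
position: [0.5379, -0.2564, 0.1055]
tool_rot: [-1.57, -0.015, 0.017]
ft_force: [0.8, -0.8, -1.2]
grip_width: 0.168
```

Run:
```python
from h import *
d=get_image("wrist");crop(d,(0,0,512,384),1.5,"w13.png")
plan((.538,-.257,.05,1.))
```

```text
t 35.83 tcp [ 0.5385 -0.2568  0.1064] F [ 1.1  0.3 -0.4] T [ 0.01 -0.14  0.01] g 0.165 q7 [ 0.76  0.32 -0.43  1.72  0.14  1.13  0.31]
x [1.   0.02 0.  ] y [ 0. -0. -1.] z [-0.02  1.   -0.  ]
ang 1.14
shift x -0.5 y 56.4 z -0.2 turn 0.1359296671525385
```

View pics/w13.png

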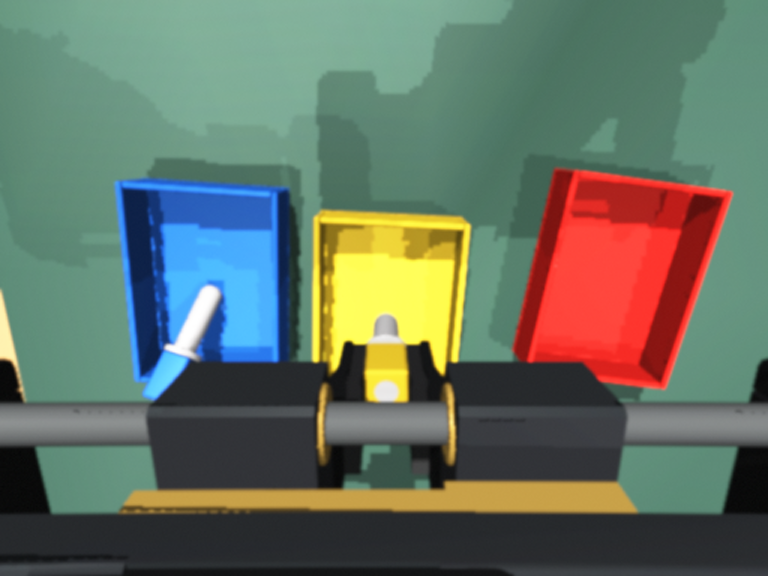

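>>> {"method": "drive_tool", "body": {
  "increments": "0 15 0 0 255; 0 20 0 0 255; 0 13 0 0 255; 0 5 0 0 255; 0 1.5 0 0 255; 0 1.5 0 0 255; 0 0 0 0 255; 0 0 0 0 255"
}}

```text
time: 36.83
position: [0.5384, -0.2571, 0.0505]
tool_rot: [-1.571, -0.016, 0.015]
ft_force: [0.4, -0.1, -0.8]
grip_width: 0.167
```

>>> {"method": "drive_tool", "body": {
  "increments": "0 1 0 0 255; 0 0.7 0 0 255; 0 0 0 0 255"
}}

```text
time: 37.2
position: [0.5386, -0.2572, 0.0494]
tool_rot: [-1.571, -0.016, 0.015]
ft_force: [-1.2, -0.3, 4.7]
grip_width: 0.165
```

>>> {"method": "drive_tool", "body": {
  "increments": "0 -0.8 0 0 255; 0 0 0 0 205; 0 0 0 0 200; 0 0 0 0 190; 0 0 0 0 170; 0 0 0 0 150; 0 0 0 0 150; 0 -10 0 0 150; 0 -30 0 0 150; 0 -40 0 0 150; 0 -40 0 0 150; 0 -25 0 0 150; 0 0 0 0 150"
}}

```text
time: 38.83
position: [0.5397, -0.2575, 0.1974]
tool_rot: [-1.574, -0.019, 0.012]
ft_force: [-0.1, 0.2, -0.3]
grip_width: 0.413
```

Run:
```python
from h import *
d=get_image("scene");crop(d,(60,100,240,180),3.2,"s14.png")
d=get_image("wrist");crop(d,(0,0,512,384),1.5,"w14.png")
plan((.5101,.0498,.195,1.),(.5101,.0498,.0545,1.))
```

```text
t 38.92 tcp [ 0.5379 -0.2569  0.1941] F [ 0.6  0.1 -0.5] T [-0.01 -0.11  0.05] g 0.414 q7 [ 0.77  0.25 -0.44  1.62  0.11  1.3   0.34]
x [ 1.    0.02 -0.  ] y [-0. -0. -1.] z [-0.02  1.   -0.  ]
ang 1.12
shift x -21.8 y -0.9 z 307.2 turn 0.11984633612024709
shift x 0.0 y 140.5 z 0.0 turn -0.0
```

View pics/s14.png

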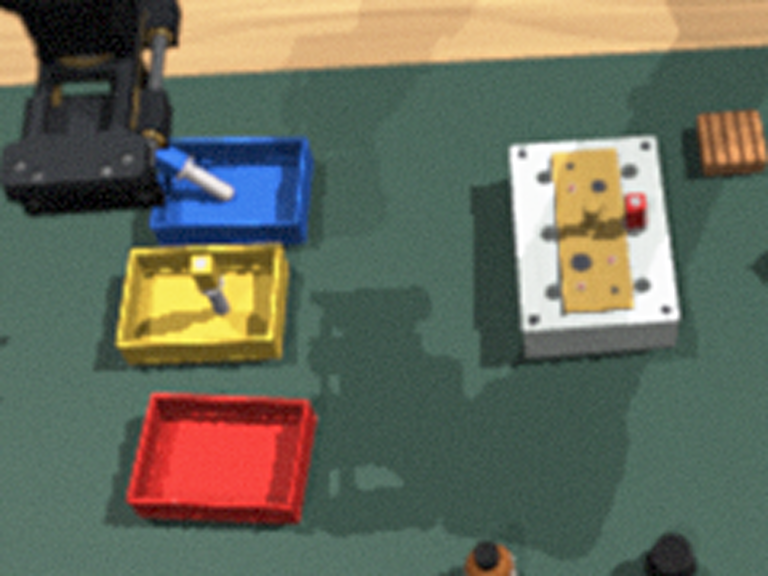

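View pics/w14.png

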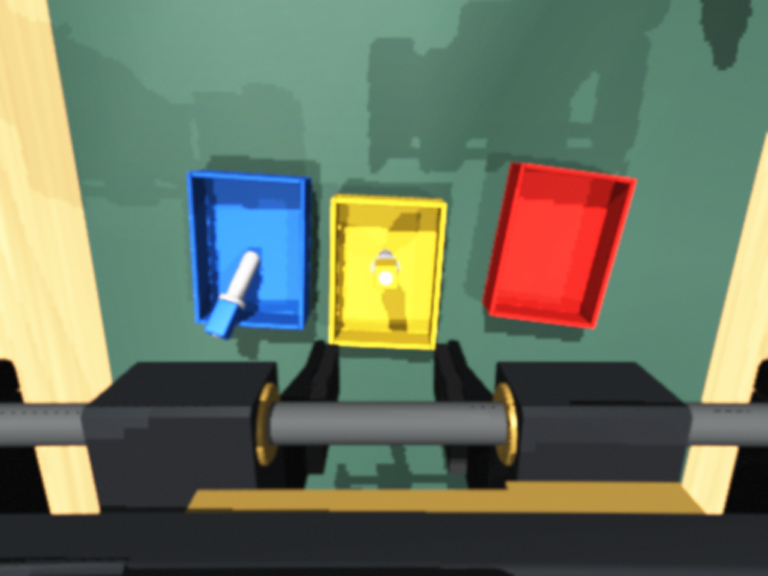

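The yellow pin stands upright in its tray. Now the red pin.

>>> {"method": "drive_tool", "body": {
  "increments": "-1 -1 20 0 150; -3 0 40 0 150; -4 0 42 0 150; -4 0 45 0 150; -4 0 45 0 150; -3 0 45 0 150; -3 0 40 0 150; 0 0 20 0 150; 0 0 10 0 150; 0 10 0 0 150; 0 25 0 0 150; 0 25 0 0 150; 0 25 0 0 150; 0 10 0 0 150; 0 0 0 0 150"
}}

```text
time: 40.8
position: [0.5096, 0.0488, 0.0994]
tool_rot: [-1.571, -0.013, 0.016]
ft_force: [-0.3, 0.2, 0.0]
grip_width: 0.414
```

Run:
```python
from h import *
plan((.5101,.0498,.0545,1.))
d=get_image("wrist");crop(d,(0,0,512,384),1.5,"w15.png")
```

```text
t 40.8 tcp [0.5096 0.0488 0.0994] F [-0.3  0.2  0. ] T [-0.02 -0.13  0.  ] g 0.414 q7 [ 0.46  0.18 -0.66  1.92  0.13  1.09 -0.23]
x [ 1.     0.018 -0.002] y [-0.002  0.    -1.   ] z [-0.018  1.     0.   ]
ang 1.06
shift x 0.5 y 44.9 z 1.0 turn 0.05891258327125115
```

View pics/w15.png

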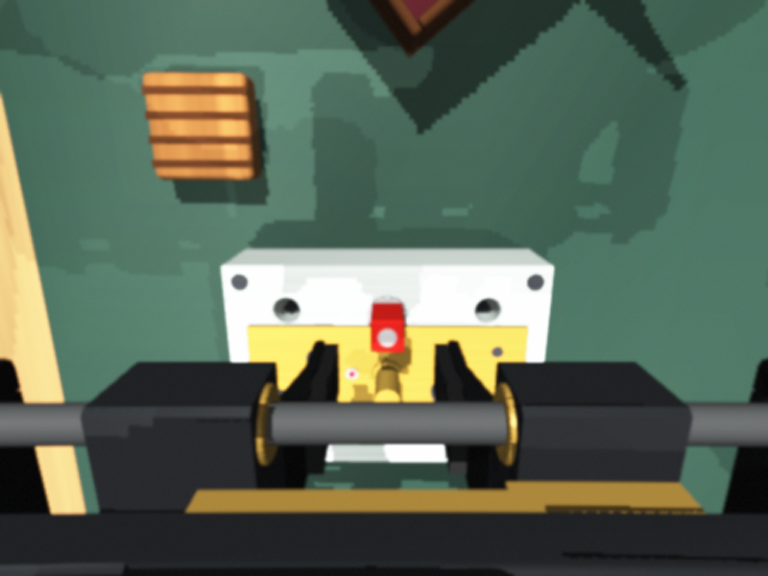

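Aligned the same way as the yellow pin was (dot at row 337, column 388).

>>> {"method": "drive_tool", "body": {
  "increments": "0.5 15 0.5 0 150; 0 18 0 0 150; 0 8 0 0 150; 0 4 0 0 150; 0 0 0 0 150; 0 0 0 0 255; 0 0 0 0 255; 0 0 0 0 255; 0 0 0 0 255; 0 0 0 0 255; 0 0 0 0 255",
  "squeeze": 50
}}

```text
time: 42.22
position: [0.5106, 0.05, 0.0555]
tool_rot: [-1.571, -0.015, 0.016]
ft_force: [-3.6, 0.2, 5.4]
grip_width: 0.168
```

>>> {"method": "drive_tool", "body": {
  "increments": "0 0 0 10 255; 0 -0.4 0 10 255; 0 -0.4 0 10 255; 0 0 0 -10 255; 0 -0.4 0 -10 255; 0 -0.4 0 -10 255; 0 -0.4 0 -10 255; 0 -0.4 0 -10 255; 0 -0.4 0 -10 255; 0 0 0 10 255; 0 -0.4 0 10 255; 0 -0.4 0 10 255; 0 -0.4 0 10 255; 0 -0.4 0 10 255; 0 -0.4 0 10 255"
}}

```text
time: 44.1
position: [0.5101, 0.0499, 0.0584]
tool_rot: [-1.533, 0.4, -0.399]
ft_force: [1.6, 0.4, -9.4]
grip_width: 0.163
```

>>> {"method": "drive_tool", "body": {
  "increments": "0 0 0 -10 255; 0 -0.4 0 -10 255; 0 -0.4 0 -10 255; 0 -0.4 0 -10 255; 0 -0.4 0 -10 255; 0 -0.4 0 -10 255; 0 0 0 10 255; 0 -0.4 0 10 255; 0 -0.4 0 10 255; 0 -0.4 0 10 255; 0 -0.4 0 10 255; 0 -0.4 0 10 255; 0 0 0 -10 255; 0 -0.4 0 -10 255; 0 -0.4 0 -10 255; 0 -0.4 0 -10 255; 0 -0.4 0 -10 255; 0 -0.4 0 -10 255"
}}

```text
time: 46.35
position: [0.5102, 0.0501, 0.0642]
tool_rot: [-1.526, -0.43, 0.43]
ft_force: [2.1, 0.7, -9.3]
grip_width: 0.164
```

>>> {"method": "drive_tool", "body": {
  "increments": "0 0 0 10 255; 0 -0.4 0 10 255; 0 -0.4 0 10 255; 0 -0.4 0 10 255; 0 -0.4 0 10 255; 0 -0.4 0 10 255; 0 0 0 -10 255; 0 -0.4 0 -10 255; 0 -0.4 0 -10 255; 0 -0.4 0 -10 255; 0 -0.4 0 -10 255; 0 -0.4 0 -10 255; 0 0 0 10 255; 0 -0.4 0 10 255; 0 -0.4 0 10 255; 0 -0.4 0 10 255; 0 -0.4 0 10 255; 0 -0.4 0 10 255"
}}

```text
time: 48.6
position: [0.5104, 0.0499, 0.0714]
tool_rot: [-1.534, 0.4, -0.399]
ft_force: [-0.7, -0.4, -0.4]
grip_width: 0.168
```

>>> {"method": "drive_tool", "body": {
  "increments": "0 0 0 -10 255; 0 -0.4 0 -10 255; 0 -0.4 0 -10 255; 0 -0.4 0 -10 255; 0 -0.4 0 -10 255; 0 -0.4 0 -10 255; 0 0 0 10 255; 0 -0.4 0 10 255; 0 -0.4 0 10 255; 0 -0.4 0 10 255; 0 -0.4 0 10 255; 0 -0.4 0 10 255; 0 0 0 -10 255; 0 -0.4 0 -10 255; 0 -0.5 0 -10 255"
}}

```text
time: 50.48
position: [0.511, 0.0498, 0.0765]
tool_rot: [-1.571, -0.02, 0.019]
ft_force: [0.8, -0.0, -0.3]
grip_width: 0.166
```

Run:
```python
from h import *
d=get_image("wrist");crop(d,(0,0,512,384),1.5,"w16.png")
```

```text
(no output)
```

View pics/w16.png

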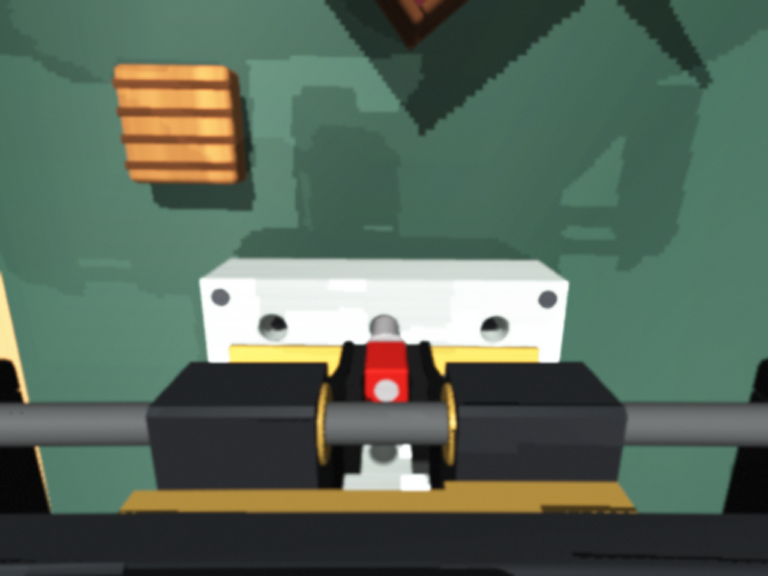

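The pin rose with the grip, so I lift it and re-check the trays.

>>> {"method": "drive_tool", "body": {
  "increments": "0 -2 0 0 255; 0 -4 0 0 255; 0 -8 0 0 255; 0 -12 0 0 255; 0 -20 0 0 255; 0 -25 0 0 255; 0 -25 0 0 255; 0 -20 0 0 255; 0 0 0 0 255"
}}

```text
time: 51.65
position: [0.5121, 0.0504, 0.1952]
tool_rot: [-1.571, -0.019, 0.012]
ft_force: [1.1, 0.5, -1.1]
grip_width: 0.168
```

Run:
```python
from h import *
d=get_image("wrist");crop(d,(0,0,512,384),1.5,"w17.png")
d=get_image("scene");crop(d,(60,100,360,200),2.2,"s17.png")
t=get_image("top");tray(t,"yellow");tray(t,"red");tray(t,"blue")
plan((.6645,-.2437,.2,1.))
```

```text
yellow 931 [365. 207.] rect@z 0.03 [ 538.2 -266.8] [109.9  76.7] 88.8
red 1046 [355. 162.] rect@z 0.03 [ 661.6 -243.2] [113.6  83.3] 83.3
blue 1042 [360. 240.] rect@z 0.03 [ 441.3 -254.5] [125.1  78.5] 88.5
t 51.8 tcp [0.5102 0.05   0.1923] F [-0.6 -0.4 -1.4] T [-0.05 -0.08  0.04] g 0.168 q7 [ 0.47  0.08 -0.65  1.81  0.05  1.27 -0.17]
x [ 1.     0.019 -0.001] y [-0.001 -0.    -1.   ] z [-0.019  1.    -0.   ]
ang 1.11
shift x 148.6 y -7.7 z -296.6 turn 0.11294306147189559
```

View pics/s17.png

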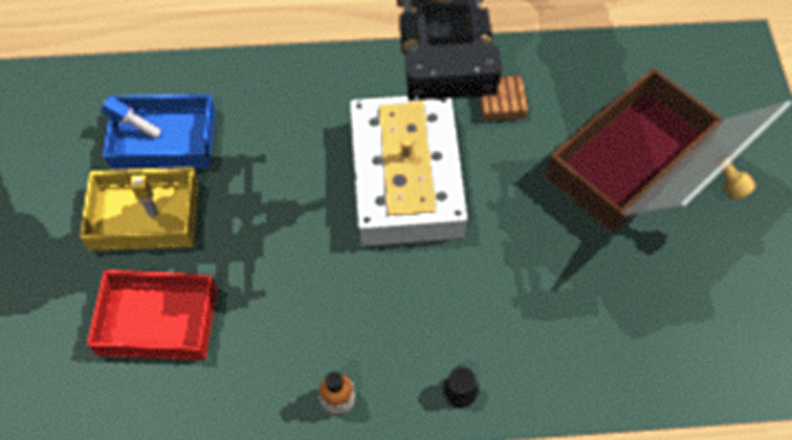

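View pics/w17.png

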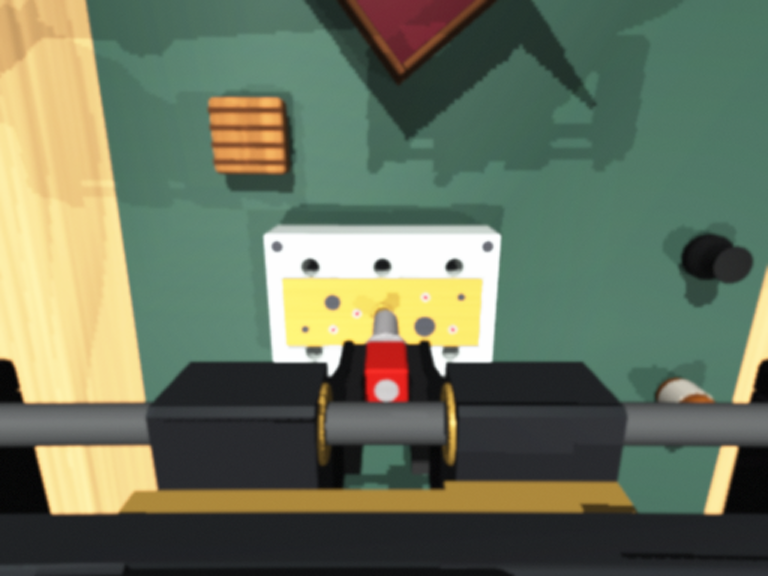

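>>> {"method": "drive_tool", "body": {
  "increments": "10 -6 -20 0 255; 18 0 -36 0 255; 20 0 -40 0 255; 20 0 -40 0 255; 20 0 -40 0 255; 20 0 -40 0 255; 18 0 -36 0 255; 13 0 -25 0 255; 7 0 -11 0 255; 1 15 -1 0 255; 0 25 0 0 255; 0 25 0 0 255; 0 20 0 0 255; 0 5 0 0 255; 0 0 0 0 255"
}}

```text
time: 53.68
position: [0.6634, -0.2357, 0.109]
tool_rot: [-1.571, -0.016, 0.016]
ft_force: [-1.3, 0.0, -0.5]
grip_width: 0.169
```

Run:
```python
from h import *
d=get_image("wrist");crop(d,(0,0,512,384),1.5,"w18.png")
plan((.663,-.238,.051,1.))
```

```text
t 53.73 tcp [ 0.6638 -0.236   0.1098] F [-0.5 -0.2  0. ] T [ 0.04 -0.09 -0.01] g 0.166 q7 [ 0.62  0.54 -0.45  1.42  0.24  1.23  0.17]
x [1.    0.02  0.001] y [ 0.001 -0.    -1.   ] z [-0.02  1.   -0.  ]
ang 1.13
shift x -0.8 y 58.8 z -2.0 turn 0.12941976758148144
```

View pics/w18.png

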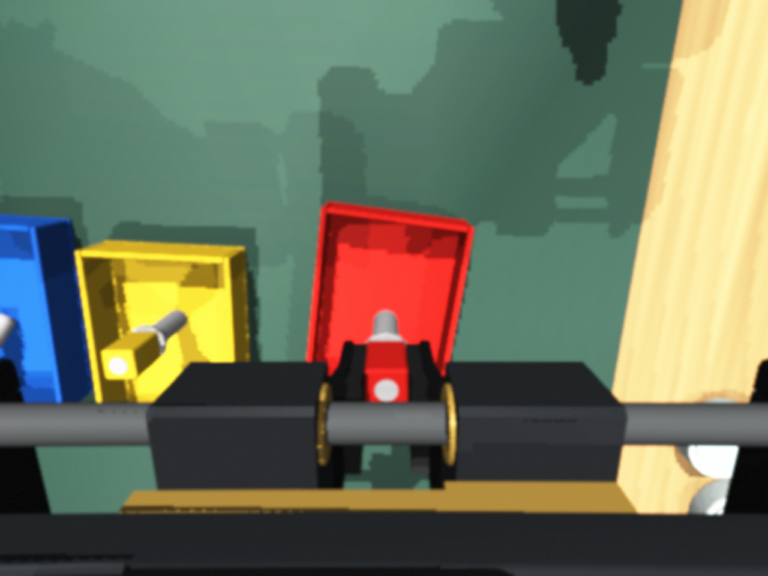

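The red pin is over the middle of the red tray, so I lower it.

>>> {"method": "drive_tool", "body": {
  "increments": "0 15 0 0 255; 0 20 0 0 255; 0 13 0 0 255; 0 6 0 0 255; 0 3 0 0 255; 0 1.5 0 0 255; 0 0 0 0 255; 0 0 0 0 255"
}}

```text
time: 54.72
position: [0.6636, -0.2362, 0.051]
tool_rot: [-1.571, -0.016, 0.015]
ft_force: [-0.1, 0.0, -0.6]
grip_width: 0.167
```

>>> {"method": "drive_tool", "body": {
  "increments": "0 0.8 0 0 255; 0 0.7 0 0 255; 0 0 0 0 255"
}}

```text
time: 55.1
position: [0.6638, -0.2362, 0.0502]
tool_rot: [-1.571, -0.016, 0.014]
ft_force: [-1.9, 1.0, 4.2]
grip_width: 0.165
```

>>> {"method": "drive_tool", "body": {
  "increments": "0 -0.8 0 0 255; 0 0 0 0 205; 0 0 0 0 200; 0 0 0 0 190; 0 0 0 0 170; 0 0 0 0 150; 0 0 0 0 150; 0 -10 0 0 150; 0 -30 0 0 150; 0 -40 0 0 150; 0 -40 0 0 150; 0 -30 0 0 150; 0 0 0 0 150"
}}

```text
time: 56.72
position: [0.6652, -0.2362, 0.2042]
tool_rot: [-1.573, -0.021, 0.01]
ft_force: [0.8, -0.3, 0.1]
grip_width: 0.409
```

Run:
```python
from h import *
d=get_image("wrist");crop(d,(0,0,512,384),1.5,"w19.png")
d=get_image("top");crop(d,(100,150,200,120),4,"t19.png")
e=get_image("scene");crop(e,(280,110,170,120),4.5,"s19.png");crop(e,(200,120,100,100),6,"s19b.png")
st()
```

```text
t 56.88 tcp [ 0.6627 -0.236   0.1988] F [-0.1 -0.9 -0.3] T [ 0.01 -0.02  0.03] g 0.41 q7 [ 0.62  0.49 -0.46  1.32  0.21  1.39  0.19]
x [ 1.     0.02  -0.001] y [-0.001  0.    -1.   ] z [-0.02  1.    0.  ]
```

View pics/w19.png

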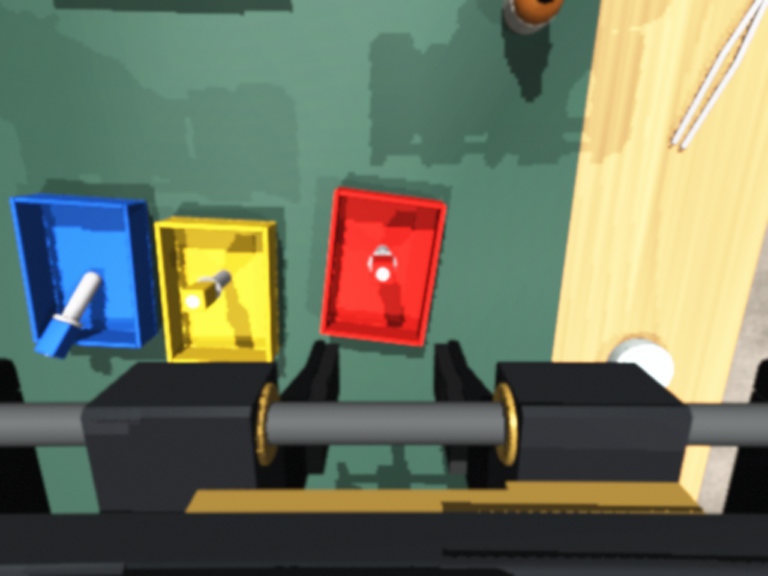

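View pics/t19.png

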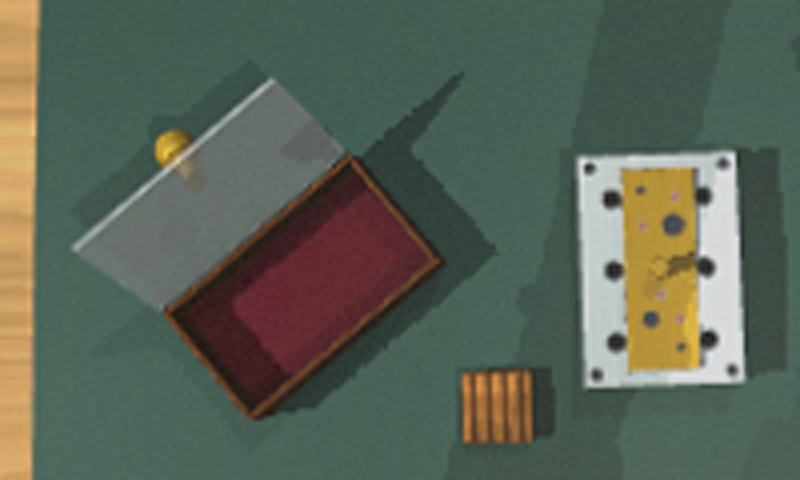

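View pics/s19.png

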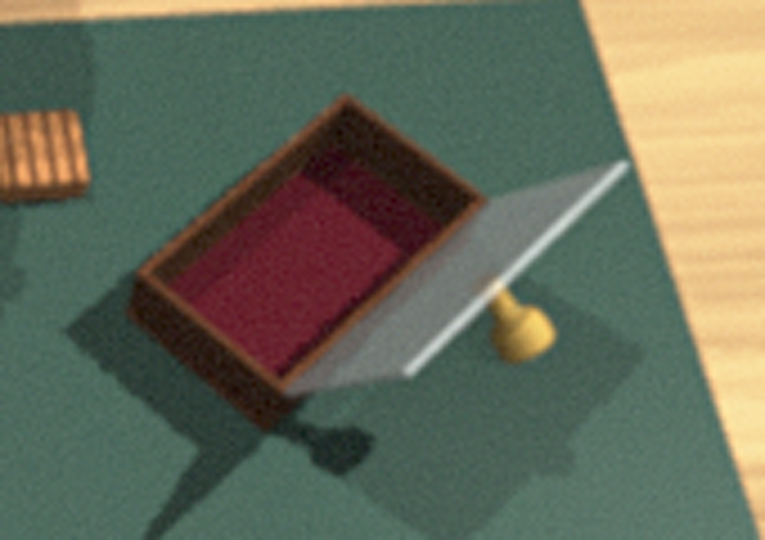

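View pics/s19b.png

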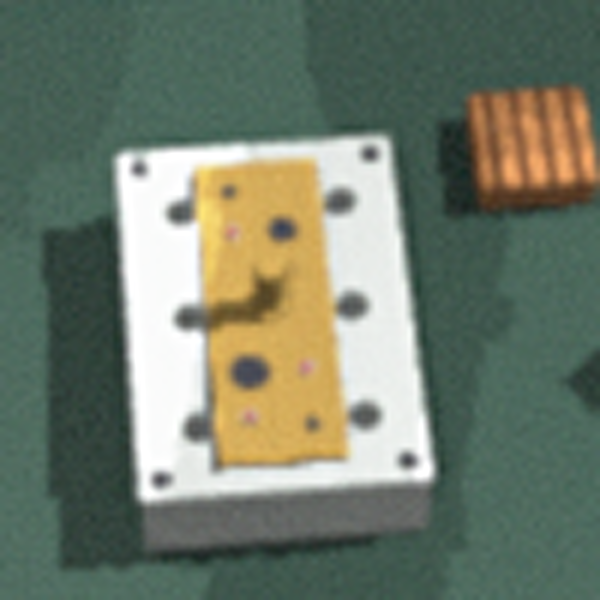

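All three pins are in their trays, red and yellow standing and blue leaning. Now I measure the case, the lid and the plate.

Run:
```python
from h import *
t=get_image("top");e=get_image("scene")
T=lambda p:(100+p[0]/4-.37,150+p[1]/4-.37)
S=lambda p:(280+p[0]/4.5-.4,110+p[1]/4.5-.4)
B=lambda p:(200+p[0]/6-.4,120+p[1]/6-.4)
A=[onz(t,T(p),.045) for p in((351,155),(441,262),(253,417),(165,311))]
print("top rim",np.round(A,4).tolist(),np.mean(A,0).round(4),[round(np.linalg.norm(A[i]-A[i-1]),4) for i in range(4)])
C=[onz(e,S(p),.045) for p in((285,383),(133,277),(348,95),(487,200))]
print("scene rim",np.round(C,4).tolist(),np.mean(C,0).round(4),[round(np.linalg.norm(C[i]-C[i-1]),4) for i in range(4)])
for Q in(A,[C[0],C[1],C[2],C[3]]):
    v=Q[0]-Q[3];print("y-dir",np.degrees(np.arctan2(v[1],v[0])))
    v=Q[0]-Q[1];print("x-dir(to hinge)",np.degrees(np.arctan2(v[1],v[0])))
    v=Q[1]-Q[2];print("y-dir",np.degrees(np.arctan2(v[1],v[0])))
    v=Q[3]-Q[2];print("x-dir(to hinge)",np.degrees(np.arctan2(v[1],v[0])))
print("lid free edge")
for p,q in(((271,80),(407,375)),((75,249),(627,162)),((172,143),(535,345))): print(two(t,T(p),e,S(q)))
P=[onz(t,T(p),.046) for p in((622,172),(695,168),(703,370),(628,370))];print("plate top",np.round(P,4).tolist(),np.mean(P,0).round(4))
P=[onz(e,B(p),.046) for p in((195,165),(317,158),(345,460),(217,467))];print("plate sc",np.round(P,4).tolist(),np.mean(P,0).round(4))
print("pillar",onz(t,T((658,266)),.074))
```

```text
top rim [[0.5943, 0.233, 0.045], [0.5183, 0.17, 0.045], [0.4126, 0.3022, 0.045], [0.4869, 0.3649, 0.045]] [0.503  0.2675 0.045 ] [np.float64(0.1701), np.float64(0.0987), np.float64(0.1692), np.float64(0.0972)]
scene rim [[0.5908, 0.2368, 0.045], [0.5224, 0.169, 0.045], [0.4119, 0.3052, 0.045], [0.4869, 0.3658, 0.045]] [0.503  0.2692 0.045 ] [np.float64(0.1657), np.float64(0.0963), np.float64(0.1754), np.float64(0.0964)]
y-dir -50.84612068600171
x-dir(to hinge) 39.64006838780084
y-dir -51.37184769270426
x-dir(to hinge) 40.15640346437924
y-dir -51.15986701220011
x-dir(to hinge) 44.72741647331913
y-dir -50.96312082514011
x-dir(to hinge) 38.96194413348861
lid free edge
(array([0.63517265, 0.26995409, 0.12672016]), np.float64(0.0016076016459059446))
(array([0.52650153, 0.40024476, 0.13052996]), np.float64(0.0017659513938928532))
(array([0.60045677, 0.34969245, 0.08567768]), np.float64(0.0019325307514961479))
plate top [[0.5787, 0.0431, 0.046], [0.5806, -0.0078, 0.046], [0.4407, -0.0104, 0.046], [0.4416, 0.0413, 0.046]] [0.5104 0.0166 0.046 ]
plate sc [[0.4415, -0.0078, 0.046], [0.4414, 0.0416, 0.046], [0.5817, 0.0414, 0.046], [0.5813, -0.0069, 0.046]] [0.5115 0.0171 0.046 ]
pillar [0.5116872 0.0194117 0.074    ]
```

Run:
```python
from h import *
plan((.511,.0183,.2,1.),(.511,.0183,.049,1.))
```

```text
t 56.98 tcp [ 0.6625 -0.2359  0.1981] F [-0.3  0.8 -0.3] T [-0.   -0.12 -0.02] g 0.411 q7 [ 0.62  0.49 -0.46  1.32  0.21  1.39  0.19]
x [ 1.     0.02  -0.003] y [-0.003  0.001 -1.   ] z [-0.02   1.     0.001]
ang 1.12
shift x -146.5 y -1.9 z 257.1 turn 0.12279451720149837
shift x 0.0 y 151.0 z 0.0 turn -0.0
```

>>> {"method": "drive_tool", "body": {
  "increments": "-10 -2 20 0 150; -20 0 35 0 150; -22 0 40 0 150; -22 0 40 0 150; -22 0 40 0 150; -22 0 38 0 150; -18 0 27 0 150; -10 0 17 0 150; 0 10 0 0 150; 0 25 0 0 150; 0 25 0 0 150; 0 25 0 0 150; 0 10 0 0 150; 0 0 0 0 150"
}}

```text
time: 58.72
position: [0.5121, 0.0173, 0.1058]
tool_rot: [-1.57, -0.013, 0.016]
ft_force: [-0.6, 0.7, -0.2]
grip_width: 0.412
```

Run:
```python
from h import *
plan((.511,.0183,.049,1.))
d=get_image("wrist");crop(d,(0,0,512,384),1.5,"w20.png")
```

```text
t 58.73 tcp [0.5121 0.0173 0.1058] F [-0.6  0.7 -0.2] T [-0.   -0.1   0.06] g 0.412 q7 [ 0.49  0.17 -0.62  1.91  0.11  1.1  -0.16]
x [ 1.     0.018 -0.002] y [-0.002  0.    -1.   ] z [-0.018  1.     0.   ]
ang 1.05
shift x -1.1 y 56.8 z 1.1 turn 0.05404005975188397
```

View pics/w20.png

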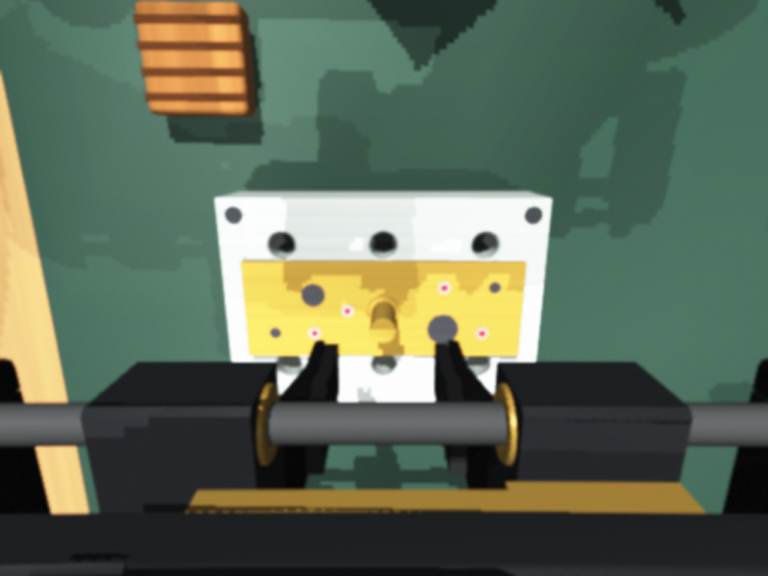

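Run:
```python
from h import *
d=get_image("wrist");crop(d,(220,180,80,60),9,"w21.png",cv2.INTER_NEAREST)
# predicted pixel of pillar top if at .511,.0183 and the same-model calibration check from red/yellow bores
print(proj(d,(.511,.0183,.074)),proj(d,(.511,.0183,.046)), proj(d,(.5112,-.0134,.042)),proj(d,(.5104,.05,.042)))
```

```text
[256.88806336 222.21461756] [256.953211   208.35196481] [256.47937373 244.16634858] [256.94099708 166.14395525]
```

View pics/w21.png

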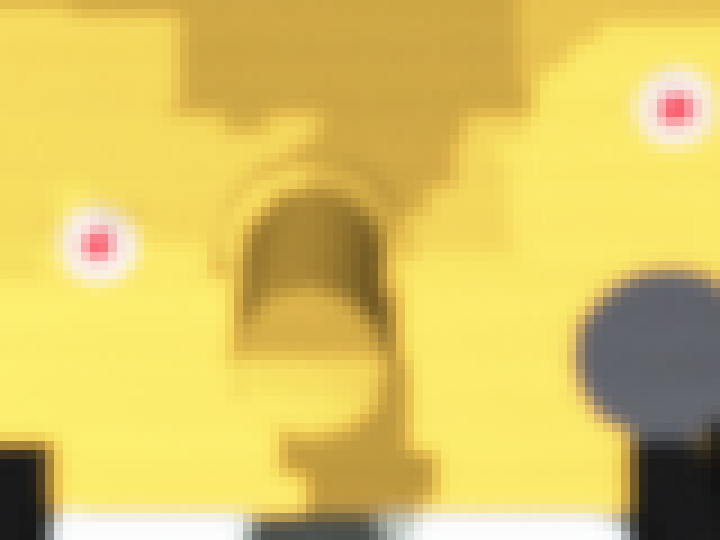

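The pillar lies within 1 mm of (0.511, 0.018). I go down and grip it.

>>> {"method": "drive_tool", "body": {
  "increments": "-1 15 1 0 150; 0 20 0 0 150; 0 13 0 0 150; 0 6 0 0 150; 0 2.5 0 0 150; 0 0 0 0 150; 0 0 0 0 255; 0 0 0 0 255; 0 0 0 0 255; 0 0 0 0 255; 0 0 0 0 255; 0 0 0 0 255",
  "squeeze": 55
}}

```text
time: 60.32
position: [0.5112, 0.019, 0.0504]
tool_rot: [-1.571, -0.015, 0.015]
ft_force: [-1.7, 0.2, 2.9]
grip_width: 0.122
```

>>> {"method": "drive_tool", "body": {
  "increments": "0 -2 0 0 255; 0 -4 0 0 255; 0 -8 0 0 255; 0 -12 0 0 255; 0 -15 0 0 255; 0 -15 0 0 255; 0 -10 0 0 255; 0 -4 0 0 255; 0 0 0 0 255"
}}

```text
time: 61.45
position: [0.5113, 0.019, 0.1203]
tool_rot: [-1.571, -0.015, 0.015]
ft_force: [-0.2, 0.4, -1.6]
grip_width: 0.123
```

Run:
```python
from h import *
st()
d=get_image("wrist");crop(d,(0,0,512,384),1.5,"w22.png")
d=get_image("scene");crop(d,(190,100,130,120),5,"s22.png")
```

```text
t 61.45 tcp [0.5113 0.019  0.1203] F [-0.2  0.4 -1.6] T [-0.03 -0.09  0.04] g 0.123 q7 [ 0.5   0.15 -0.63  1.9   0.1   1.12 -0.15]
x [1.    0.019 0.   ] y [ 0. -0. -1.] z [-0.019  1.    -0.   ]
```

View pics/w22.png

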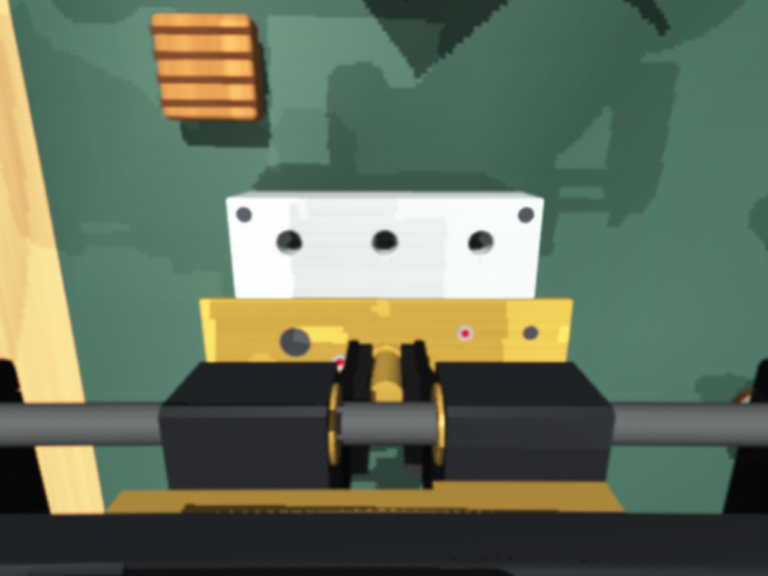

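View pics/s22.png

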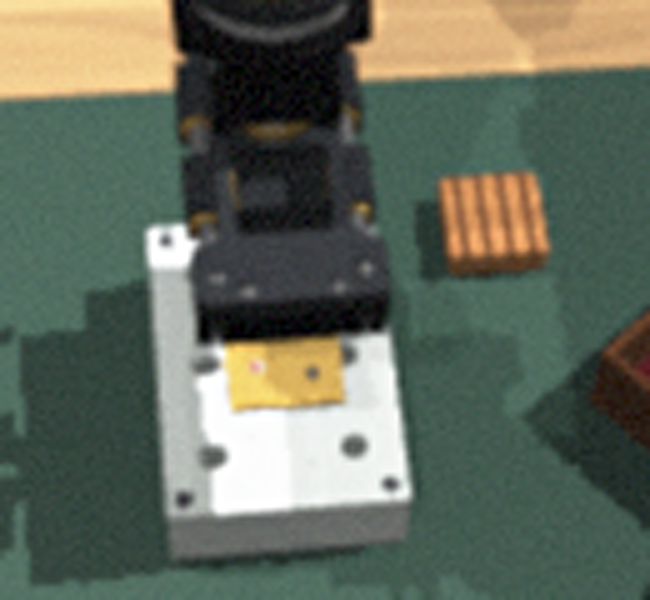

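The plate is held level. I turn it to the case's heading.

>>> {"method": "drive_tool", "body": {
  "increments": "0 0 0 4 255; 0 0 0 6 255; 0 0 0 7 255; 0 0 0 7 255; 0 0 0 7 255; 0 0 0 7 255; 0 0 0 7 255; 0 0 0 5 255; 0 0 0 2 255; 0 0 0 0 255; 0 0 0 0 255"
}}

```text
time: 62.92
position: [0.5112, 0.0191, 0.1201]
tool_rot: [-1.458, 0.693, -0.692]
ft_force: [0.1, 0.1, -1.9]
grip_width: 0.121
```

Run:
```python
from h import *
d=get_image("wrist");crop(d,(0,0,512,384),1.5,"w23.png")
plan((.503,.268,.12,-51),(.503,.268,.07,-51))
```

```text
t 62.98 tcp [0.5112 0.019  0.1201] F [-0.1 -0.8 -1.9] T [0.02 0.01 0.04] g 0.121 q7 [ 0.43  0.14 -0.55  1.9   0.08  1.12 -1.04]
x [ 0.631 -0.775 -0.   ] y [-0. -0. -1.] z [ 0.775  0.631 -0.   ]
ang -50.84
shift x -198.3 y 0.1 z 150.8 turn 0.1552368069477552
shift x 0.0 y 50.0 z 0.0 turn 0
```

View pics/w23.png

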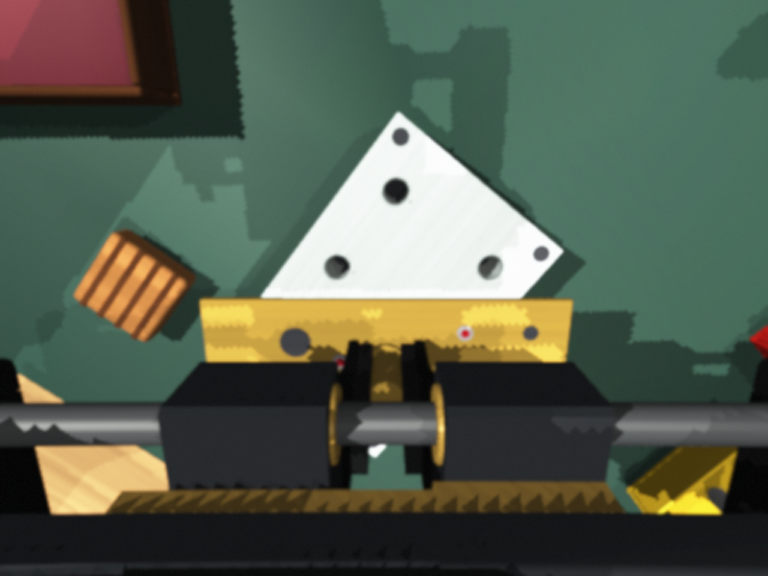

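>>> {"method": "drive_tool", "body": {
  "increments": "-10 0 8 0 255; -20 0 15 0 255; -28 0 21 0 255; -30 0 23 0 255; -30 0 23 0 255; -30 0 23 0 255; -25 0 19 0 255; -15 0 11 0 255; -7 0 5 0 255; -3 0 3 0 255; 0 0 0 0 255; 0 0 0 0 255"
}}

```text
time: 64.47
position: [0.5039, 0.2669, 0.1201]
tool_rot: [-1.458, 0.694, -0.695]
ft_force: [-0.4, -0.4, -2.7]
grip_width: 0.118
```

Run:
```python
from h import *
d=get_image("wrist");crop(d,(0,0,512,384),1.5,"w24.png")
d=get_image("top");crop(d,(100,130,160,140),5,"t24.png")
d=get_image("scene");crop(d,(280,80,170,150),4.5,"s24.png")
plan((.503,.268,.07,-51))
```

```text
t 64.62 tcp [0.5038 0.2672 0.1202] F [ 0.9  0.  -2.8] T [-0.06  0.   -0.01] g 0.119 q7 [ 0.07  0.3  -0.7   1.76  0.21  1.16 -1.58]
x [ 0.63  -0.777  0.   ] y [ 0. -0. -1.] z [ 0.777  0.63  -0.   ]
ang -50.94
shift x -1.1 y 50.2 z -0.1 turn 0.0556749709135147
```

View pics/w24.png

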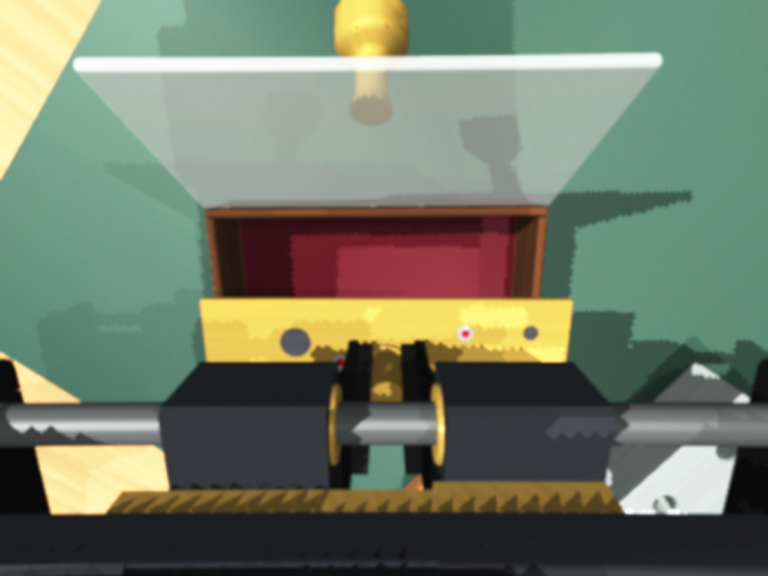

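View pics/s24.png

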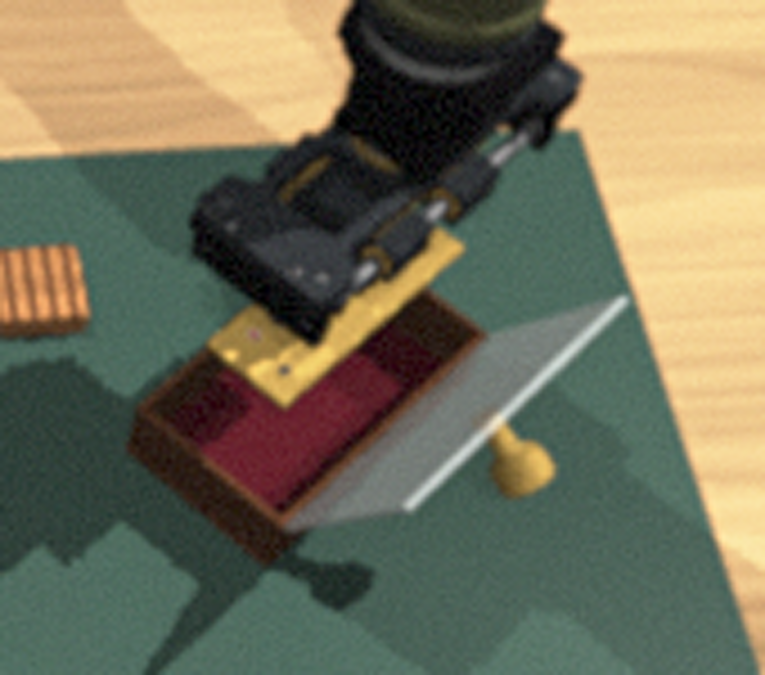

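Run:
```python
from h import *
d=get_image("wrist")
a,b=[onz(d,np.array(p)/1.5,.045) for p in((207,209),(547,209))]
print(a.round(4),b.round(4),np.linalg.norm(a-b)); m=(a+b)/2
v=(b-a)/np.linalg.norm(b-a);x=np.array([-v[1],v[0],0]);print("ang",np.degrees(np.arctan2(v[1],v[0])),"centre est",(m-.05*x).round(4))
```

```text
[0.4846 0.3692 0.045 ] [0.5923 0.2365 0.045 ] 0.17093757547626445
ang -50.930574376356006 centre est [0.4997 0.2714 0.045 ]
```

>>> {"method": "drive_tool", "body": {
  "increments": "-1 10 0 0 255; -1 20 0 0 255; 0 20 0 0 255; 0 15 0 0 255; 0 0 0 0 255"
}}

```text
time: 65.3
position: [0.501, 0.2688, 0.0532]
tool_rot: [-1.46, 0.695, -0.691]
ft_force: [0.0, -1.0, -2.3]
grip_width: 0.126
```

Run:
```python
from h import *
d=get_image("wrist");crop(d,(0,0,512,384),1.5,"w25.png")
d=get_image("scene");crop(d,(280,80,170,150),4.5,"s25.png")
plan((.502,.269,.0145,-51))
```

```text
t 65.4 tcp [0.5024 0.2697 0.0552] F [ 0.3 -0.8 -1.8] T [ 0.03 -0.1   0.  ] g 0.12 q7 [ 0.03  0.37 -0.68  1.82  0.27  1.04 -1.63]
x [ 0.631 -0.776 -0.   ] y [-0.  0. -1.] z [0.776 0.631 0.   ]
ang -50.88
shift x 0.3 y 40.7 z -0.8 turn 0.12182161961507632
```

View pics/w25.png

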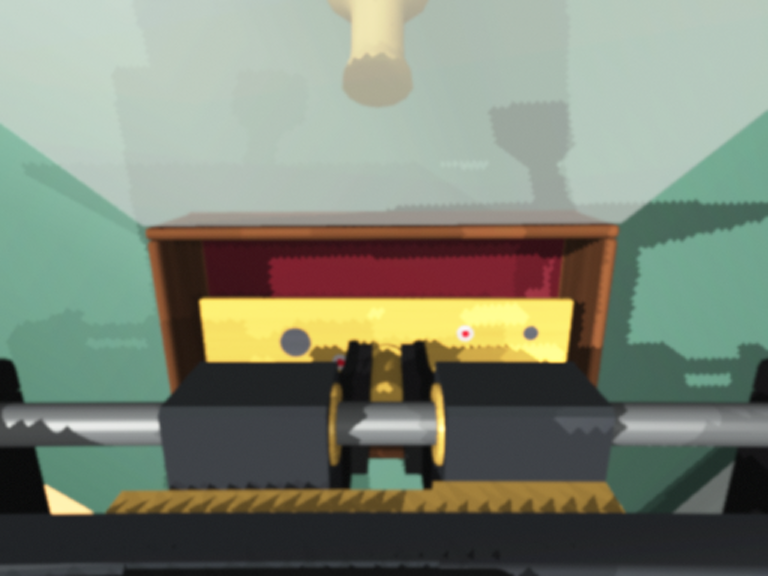

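View pics/s25.png

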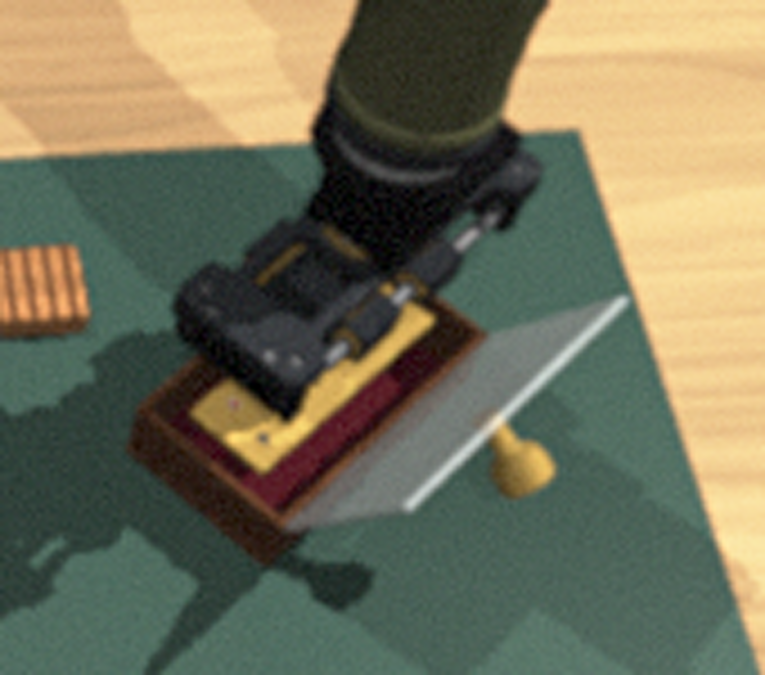

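>>> {"method": "drive_tool", "body": {
  "increments": "0 10 0 0 255; 0 15 0 0 255; 0 8 0 0 255; 0 3 0 0 255; 0 1 0 0 255; 0 0 0 0 255; 0 0 0 0 255"
}}

```text
time: 66.28
position: [0.5026, 0.2696, 0.0186]
tool_rot: [-1.457, 0.693, -0.694]
ft_force: [-0.1, 1.4, -1.6]
grip_width: 0.119
```

>>> {"method": "drive_tool", "body": {
  "increments": "0 1.5 0 0 255; 0 1 0 0 255; 0 0.5 0 0 255; 0 0 0 0 255"
}}

```text
time: 66.78
position: [0.5022, 0.2694, 0.0151]
tool_rot: [-1.457, 0.693, -0.693]
ft_force: [-0.5, -0.1, -2.3]
grip_width: 0.124
```

>>> {"method": "drive_tool", "body": {
  "increments": "0 0.7 0 0 255; 0 0.6 0 0 255; 0 0 0 0 255"
}}

```text
time: 67.15
position: [0.5022, 0.2694, 0.0138]
tool_rot: [-1.457, 0.693, -0.693]
ft_force: [0.3, 0.1, -1.8]
grip_width: 0.126
```

>>> {"method": "drive_tool", "body": {
  "increments": "0 0.6 0 0 255; 0 0.5 0 0 255; 0 0 0 0 255"
}}

```text
time: 67.53
position: [0.5024, 0.2695, 0.0134]
tool_rot: [-1.458, 0.693, -0.694]
ft_force: [-2.5, -1.1, 5.4]
grip_width: 0.127
```

Touched down. I release and retreat.

>>> {"method": "drive_tool", "body": {
  "increments": "0 -0.7 0 0 255; 0 0 0 0 210; 0 0 0 0 195; 0 0 0 0 170; 0 0 0 0 150; 0 0 0 0 150; 0 -8 0 0 150; 0 -20 0 0 150; 0 -30 0 0 150; 0 -40 0 0 150; 0 -40 0 0 150; 0 -40 0 0 150; 0 -20 0 0 150; 0 0 0 0 150"
}}

```text
time: 69.28
position: [0.503, 0.27, 0.2132]
tool_rot: [-1.455, 0.691, -0.695]
ft_force: [-0.4, -0.4, -0.8]
grip_width: 0.411
```

Run:
```python
from h import *
d=get_image("wrist");crop(d,(0,0,512,384),1.5,"w26.png")
d=get_image("scene");crop(d,(280,80,170,150),4.5,"s26.png")
d=get_image("top");crop(d,(100,130,160,140),5,"t26.png")
st()
```

```text
t 69.42 tcp [0.5014 0.2688 0.2098] F [-1.2 -0.3  0.2] T [-0.01 -0.07  0.03] g 0.416 q7 [ 0.09  0.22 -0.72  1.65  0.15  1.33 -1.54]
x [ 0.631 -0.776 -0.001] y [-0.003 -0.001 -1.   ] z [ 0.776  0.631 -0.003]
```

View pics/w26.png

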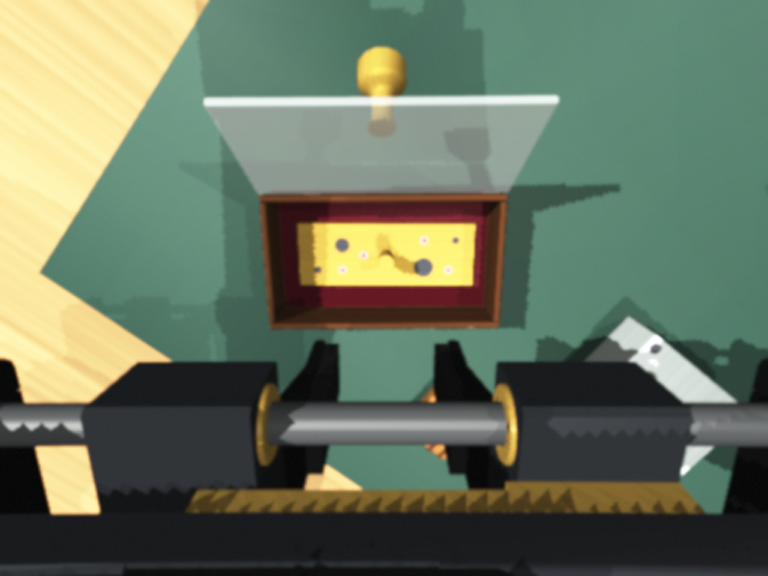

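View pics/s26.png

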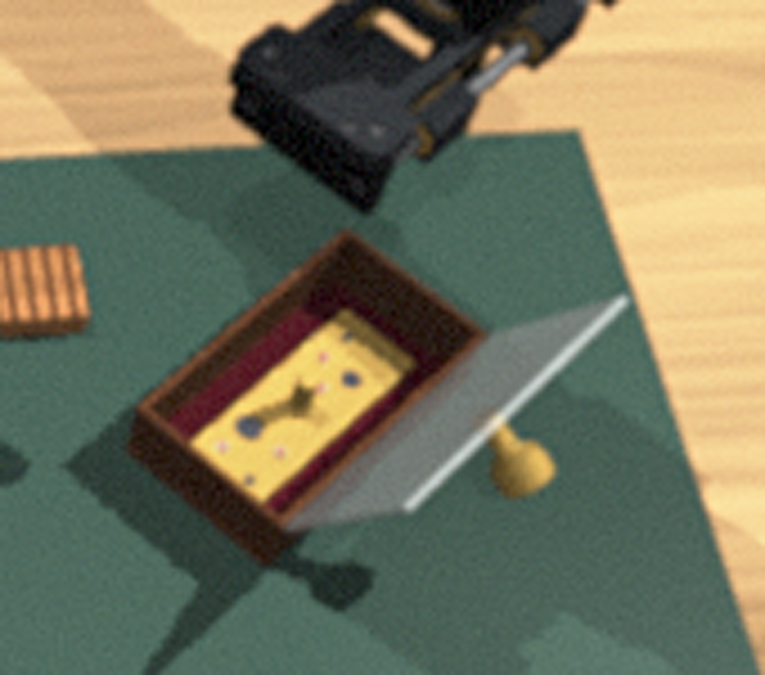

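The plate lies flat and centred in the case with its pillar up. Next I take the closed fingers round behind the lid, 42 mm to one side of the knob.

>>> {"method": "drive_tool", "body": {
  "increments": "4 0 10 0 200; 8 0 20 0 255; 8 0 25 0 255; 8 0 25 0 255; 8 0 25 0 255; 5 0 20 0 255; 1 0 7 0 255; 0 0 0 0 255; 0 10 0 0 255; 0 25 0 0 255; 0 25 0 0 255; 0 15 0 0 255; 0 5 0 0 255; 0 0 0 0 255",
  "squeeze": 20
}}

```text
time: 71.18
position: [0.6312, 0.3202, 0.1318]
tool_rot: [-1.457, 0.693, -0.693]
ft_force: [0.9, 0.6, -0.2]
grip_width: 0.007
```

```bash
cat >> h.py <<'E'
def cf(p,c=(.5025,.269),a=39.1):
    X=np.array([np.cos(np.radians(a)),np.sin(np.radians(a))]);Y=np.array([-X[1],X[0]]);q=np.array(p[:2])-c
    return np.round([q@X,q@Y,p[2]],4)
E
python3 - <<'E'
from h import *
d=get_image("wrist");crop(d,(0,0,512,384),1.5,"w27.png")
d=get_image("scene");crop(d,(280,60,190,170),4,"s27.png")
s,_=st();print("case frame",cf(s["position"]))
E
```

```text
t 71.28 tcp [0.6317 0.3205 0.1327] F [-0.2  0.   0.3] T [-0.01 -0.04  0.01] g -0.0 q7 [-0.06  0.58 -0.65  1.38  0.35  1.3  -1.61]
x [ 0.631 -0.776  0.   ] y [ 0.002  0.001 -1.   ] z [0.776 0.631 0.002]
case frame [ 0.1328 -0.0415  0.1327]
```

View pics/w27.png

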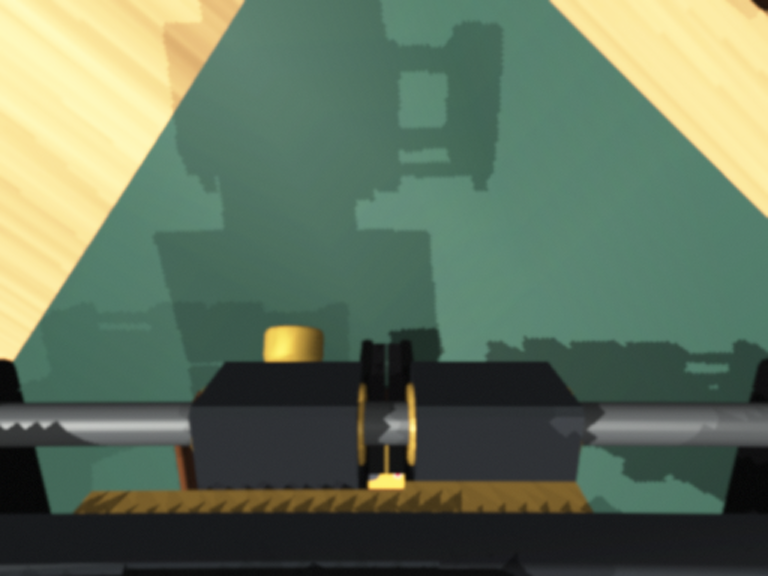

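View pics/s27.png

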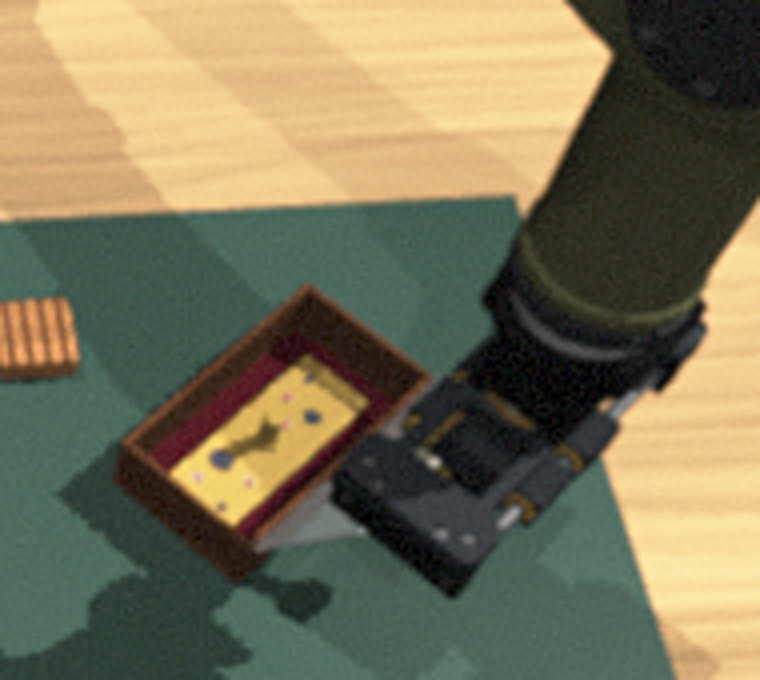

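The knob (col 294) is clear of the fingers (col 362–412). I descend behind the free edge, then sweep.

>>> {"method": "drive_tool", "body": {
  "increments": "0 10 0 0 255; 0 15 0 0 255; 0 9 0 0 255; 0 0 0 0 255"
}}

```text
time: 71.78
position: [0.6304, 0.3196, 0.0958]
tool_rot: [-1.46, 0.695, -0.692]
ft_force: [0.8, 0.1, 0.4]
grip_width: 0.006
```

>>> {"method": "drive_tool", "body": {
  "increments": "0 0 -5 0 255; 0 0 -8 0 255; 0 0 -8 0 255; 0 0 -8 0 255; 0 0 -8 0 255; 0 0 -8 0 255"
}}

```text
time: 72.53
position: [0.5957, 0.2912, 0.0975]
tool_rot: [-1.458, 0.693, -0.693]
ft_force: [1.6, 1.0, 1.6]
grip_width: 0.003
```

>>> {"method": "drive_tool", "body": {
  "increments": "0 0 -8 0 255; 0 0 -8 0 255; 0 -2 -8 0 255; 0 -2 -8 0 255"
}}

```text
time: 73.03
position: [0.571, 0.2713, 0.1013]
tool_rot: [-1.457, 0.693, -0.693]
ft_force: [1.3, 2.1, -1.6]
grip_width: 0.004
```

Run:
```python
from h import *
d=get_image("wrist");crop(d,(0,0,512,384),1.5,"w28.png")
d=get_image("scene");crop(d,(280,60,190,170),4,"s28.png")
s,_=st();print("case frame",cf(s["position"]))
```

```text
t 73.12 tcp [0.5706 0.2708 0.1017] F [ 0.2 -0.4  0.2] T [-0.08 -0.07 -0.02] g 0.004 q7 [ 0.04  0.45 -0.67  1.62  0.3   1.18 -1.59]
x [ 0.631 -0.776  0.   ] y [-0.001 -0.001 -1.   ] z [ 0.776  0.631 -0.001]
case frame [ 0.054  -0.0416  0.1017]
```

View pics/s28.png

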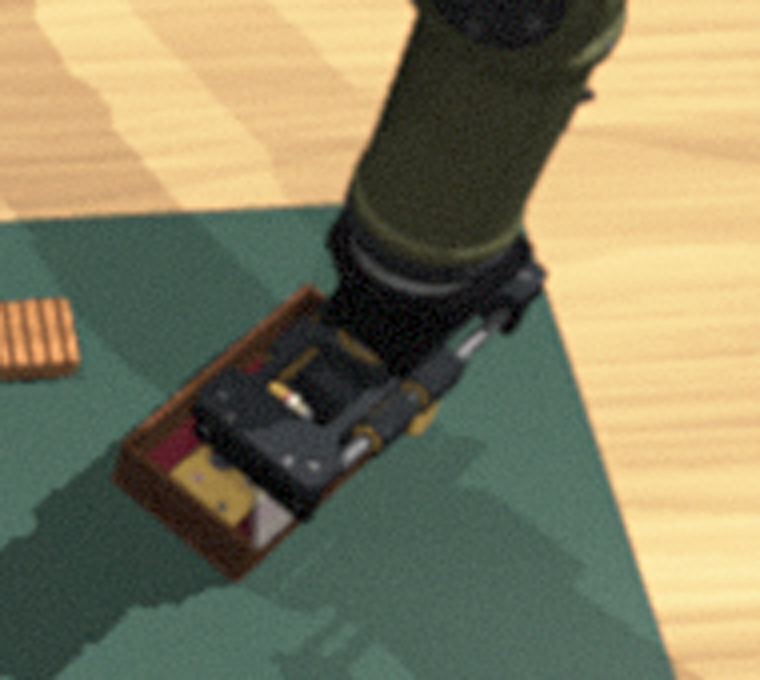

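View pics/w28.png

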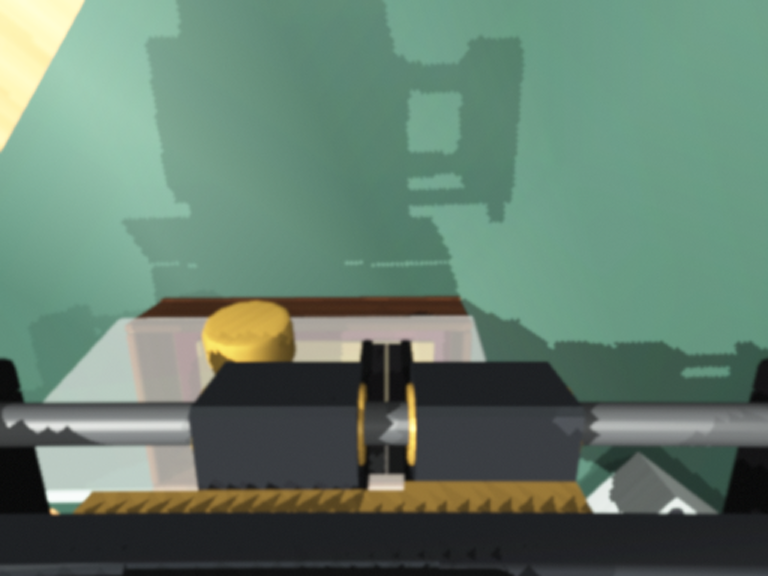

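The lid is just past upright and the force is small. I follow its arc over.

>>> {"method": "drive_tool", "body": {
  "increments": "0 -2 -8 0 255; 0 -2 -8 0 255; 0 -2 -8 0 255; 0 -2 -7 0 255; 0 1 -8 0 255; 0 2 -8 0 255; 0 2 -7 0 255; 0 0 0 0 255"
}}

```text
time: 74.12
position: [0.5288, 0.2366, 0.1041]
tool_rot: [-1.459, 0.694, -0.693]
ft_force: [-0.5, -0.3, -0.4]
grip_width: 0.004
```

Run:
```python
from h import *
d=get_image("wrist");crop(d,(0,0,512,384),1.5,"w29.png")
d=get_image("scene");crop(d,(280,60,190,170),4,"s29.png")
s,_=st();print("case frame",cf(s["position"]))
```

```text
t 74.22 tcp [0.5294 0.2372 0.1043] F [0.4 0.5 0.9] T [ 0.   -0.04  0.02] g 0.009 q7 [ 0.12  0.34 -0.7   1.75  0.24  1.14 -1.54]
x [ 0.631 -0.776  0.   ] y [-0. -0. -1.] z [ 0.776  0.631 -0.001]
case frame [ 0.0008 -0.0416  0.1043]
```

View pics/s29.png

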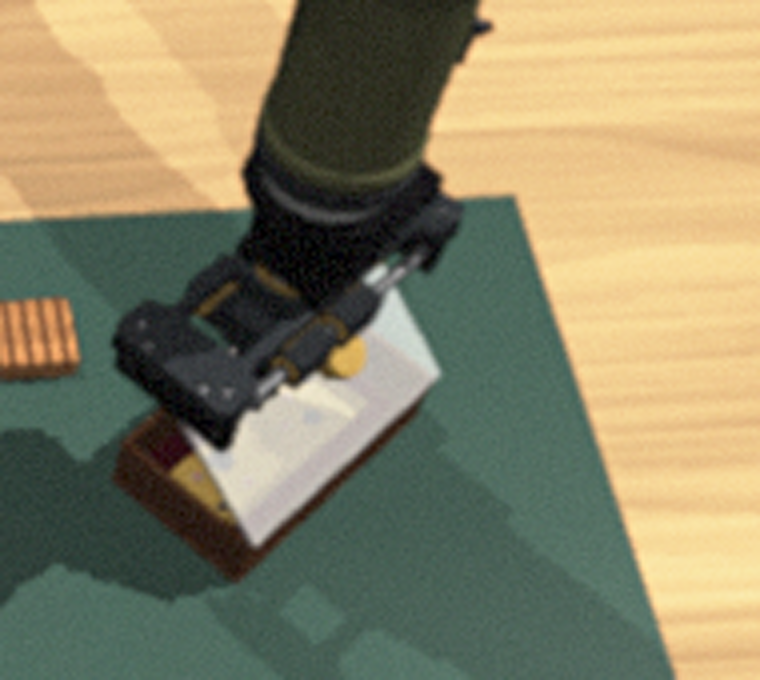

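View pics/w29.png

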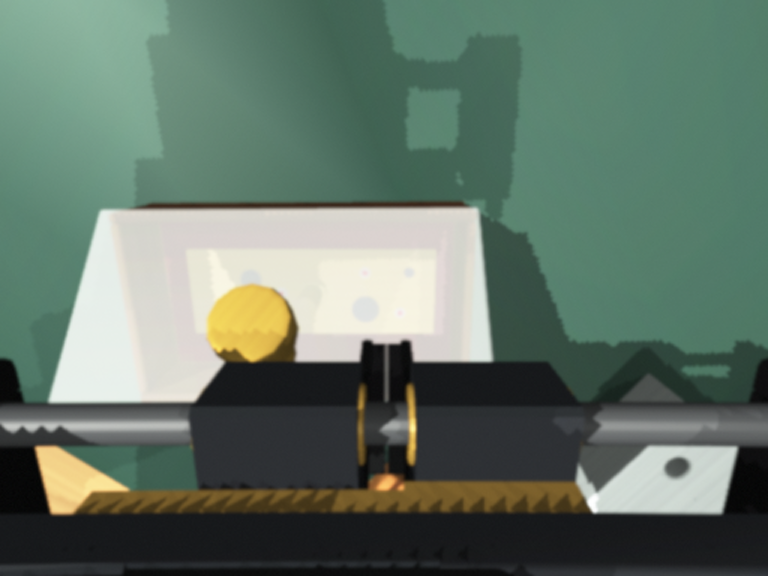

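The lid stands at about 45°. I press it on down.

>>> {"method": "drive_tool", "body": {
  "increments": "0 4 -5 0 255; 0 5 -5 0 255; 0 7 -4 0 255; 0 8 -4 0 255; 0 8 -3 0 255; 0 7 -1 0 255; 0 6 -1 0 255; 0 3 0 0 255; 0 0 0 0 255"
}}

```text
time: 75.35
position: [0.5116, 0.2231, 0.0563]
tool_rot: [-1.457, 0.694, -0.693]
ft_force: [-0.8, 0.3, 1.0]
grip_width: 0.006
```

>>> {"method": "drive_tool", "body": {
  "increments": "0 1.5 0 0 255; 0 1.5 0 0 255; 0 0 0 0 255"
}}

```text
time: 75.72
position: [0.5118, 0.223, 0.0535]
tool_rot: [-1.457, 0.693, -0.693]
ft_force: [-0.4, 0.0, 0.9]
grip_width: 0.005
```

>>> {"method": "drive_tool", "body": {
  "increments": "0 1.5 0 0 255; 0 1 0 0 255; 0 1 0 0 255; 0 0 0 0 255"
}}

```text
time: 76.22
position: [0.5118, 0.223, 0.0509]
tool_rot: [-1.458, 0.693, -0.694]
ft_force: [-2.7, -1.8, 6.8]
grip_width: 0.006
```

>>> {"method": "drive_tool", "body": {
  "increments": "0 1 0 0 255; 0 0 0 0 255; 0 -5 0 0 255; 0 -20 0 0 255; 0 -40 0 0 255; 0 -50 0 0 255; 30 -40 -30 0 255; 40 0 -40 0 255; 50 0 -30 0 255; 50 0 -30 0 255; 40 0 -20 0 255; 0 0 0 0 255"
}}

```text
time: 77.72
position: [0.5282, -0.0394, 0.2047]
tool_rot: [-1.456, 0.698, -0.7]
ft_force: [-0.7, 0.7, 1.0]
grip_width: 0.01
```

Run:
```python
from h import *
s,_=st()
d=get_image("scene");crop(d,(50,60,420,250),1.9,"s30.png");crop(d,(300,110,110,110),5.4,"s30b.png")
d=get_image("top");crop(d,(100,120,300,150),2.6,"t30.png")
```

```text
t 77.72 tcp [ 0.5282 -0.0394  0.2047] F [-0.7  0.7  1. ] T [ 0.08 -0.   -0.03] g 0.01 q7 [ 0.53  0.1  -0.53  1.76  0.06  1.29 -0.92]
x [ 0.625 -0.781  0.001] y [ 0.001 -0.001 -1.   ] z [ 0.781  0.625 -0.   ]
```

View pics/s30.png

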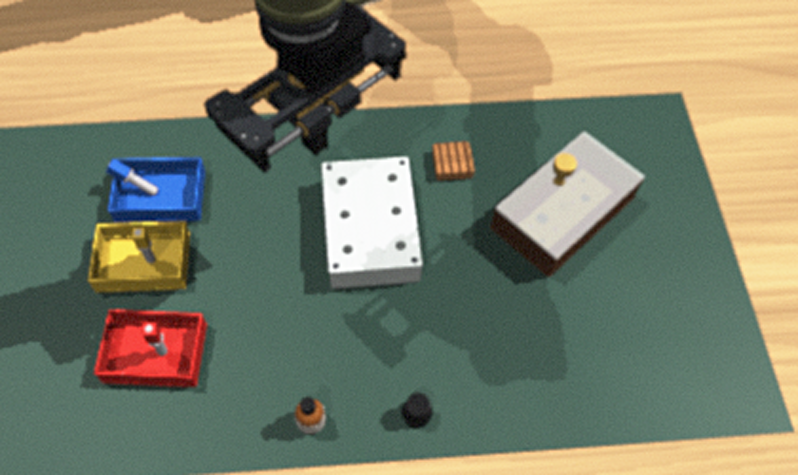

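View pics/s30b.png

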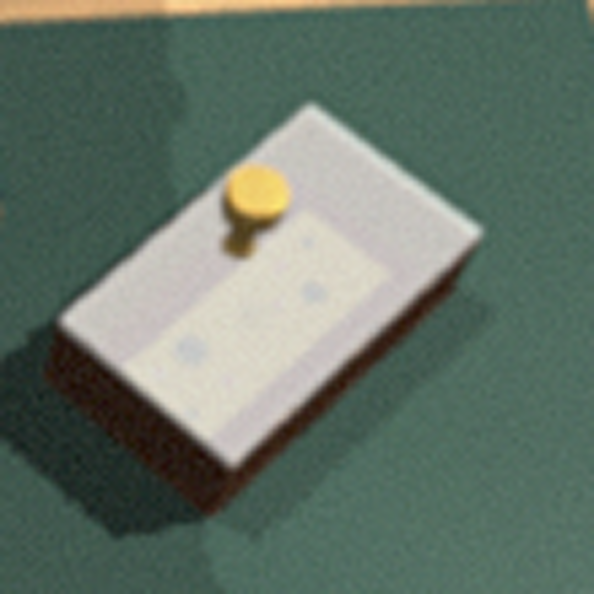

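View pics/t30.png

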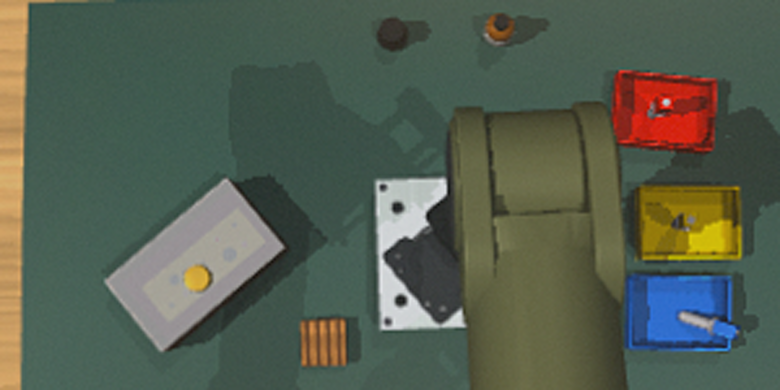

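Run:
```python
from h import *
t=get_image("top");e=get_image("scene")
T=lambda p:(100+p[0]/2.6-.3,120+p[1]/2.6-.3);S=lambda p:(300+p[0]/5.4-.4,110+p[1]/5.4-.4)
for n,a,b in(("free1",(285,245),(62,322)),("free2",(164,350),(312,103)),("hinge1",(227,180),(233,468)),("hinge2",(106,281),(483,231)),("knob",(197,278),(260,192))):
    p,r=two(t,T(a),e,S(b));print(n,p.round(4),cf(p),r.round(4))
for c in("red","yellow","blue"): tray(t,c)
crop(t,(325,140,75,120),6,"t31.png");crop(e,(90,135,80,140),4,"s31.png")
```

```text
free1 [0.5215 0.1717 0.0516] [-0.0466 -0.0875  0.0516] 0.0021
free2 [0.4122 0.3023 0.0535] [-0.0491  0.0828  0.0535] 0.0039
hinge1 [0.5933 0.2355 0.0423] [ 0.0493 -0.0833  0.0423] 0.0019
hinge2 [0.486  0.3658 0.0506] [0.0483 0.0855 0.0506] 0.0029
knob [0.487  0.2573 0.0913] [-0.0194  0.0007  0.0913] 0.0014
red 970 [355. 162.] rect@z 0.03 [ 661.7 -243.5] [113.5  83.1] 83.9
yellow 775 [366. 208.] rect@z 0.03 [ 538.2 -268.1] [106.6  76.7] 88.8
blue 1052 [360. 239.] rect@z 0.03 [ 441.5 -254.9] [125.   80.6] 87.1
```

View pics/t31.png

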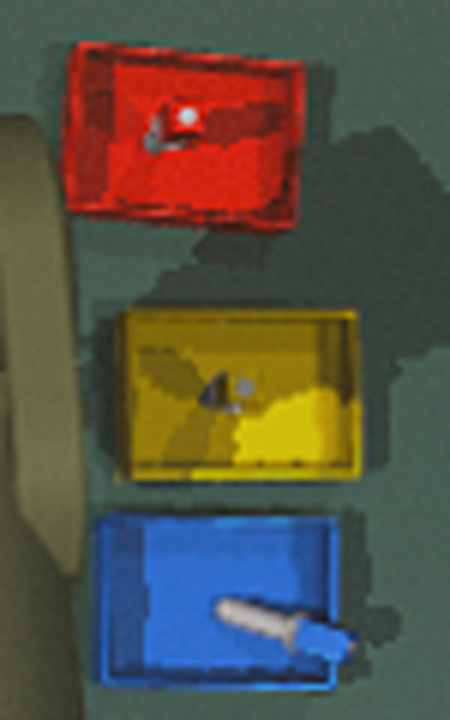

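View pics/s31.png

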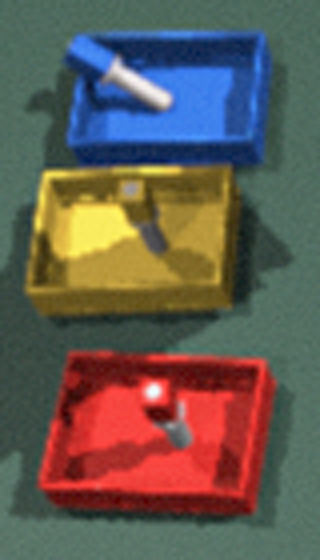

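The last looks agree. The lid's free edge is at about 52 mm against 50.5 mm expected when shut, and it took the press at 50.9 mm. The plate shows through the lid, and every pin's collar is inside its tray. I let the arm settle, then hand in.

>>> {"method": "drive_tool", "body": {
  "increments": "0 0 0 0 255; 0 0 0 0 255; 0 0 0 0 255; 0 0 0 0 255"
}}

```text
time: 78.42
position: [0.5278, -0.0344, 0.204]
tool_rot: [-1.457, 0.693, -0.693]
ft_force: [-0.0, -0.3, -0.3]
grip_width: 0.006
```

Run:
```python
from h import *
st();d=get_image("scene")
print(workorder.close_job())
crop(d,(50,60,420,250),1.9,"s32.png")
```

```text
t 78.42 tcp [ 0.5278 -0.0344  0.204 ] F [-0.  -0.3 -0.3] T [-0.01 -0.02  0.07] g 0.006 q7 [ 0.52  0.1  -0.54  1.76  0.06  1.29 -0.92]
x [ 0.631 -0.776  0.   ] y [-0. -0. -1.] z [ 0.776  0.631 -0.   ]
the job is handed in; nothing more can be done
None
```

View pics/s32.png

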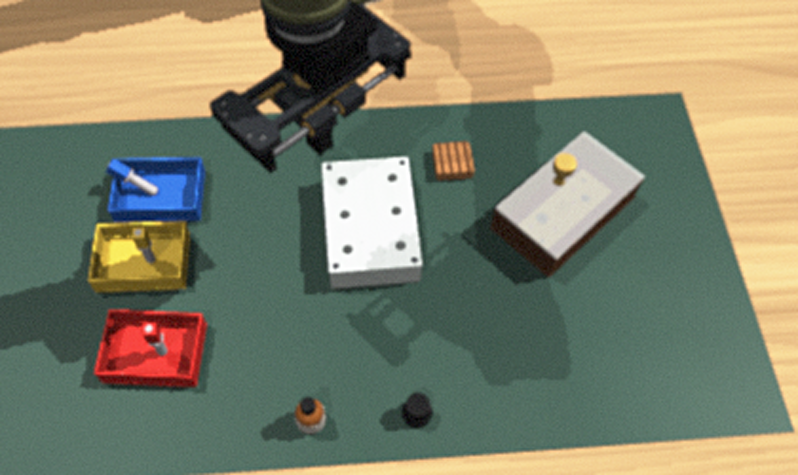

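I handed the job in at 78 s. Three pins were present (blue, yellow, red); each was twisted out and put into the tray of its own colour. I then laid the plate flat in the case by its pillar and shut the clear lid with the closed fingers.

- **Pins:** The red and yellow pins stand upright. The blue pin toppled on release and leans on its tray's corner, with its collar about 20 mm inside the tray's outline.
- **Plate and lid:** The plate lies flat and centred, pillar up. The lid took the press at 50.9 mm against 50.5 mm expected when shut. Triangulating its corners gave 52–53 mm at the free edge and 42–51 mm at the hinge. That scatter is view error; I take the lid as shut.
- **Block, trays and bystanders:** The block sits flat, the trays are upright, and the loupe, bottle and oiler rest look unmoved in the last pictures. The readings at the end of each twisting move showed at most about 11 N of pull on the block.
- **Measurements that disagreed:** The wrist camera put positions 2–3 mm away from the other two views. I went by the other two, leaning slightly towards the wrist view, and every grasp and placing went in.

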